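# Ready the ring bending jig for its cover

### The job

One forming post of the ring bending jig has tipped over: stand it upright, dome up, on its marked white square in the lane between the two standing posts, let go of it, and leave those two posts and everything else on the bench where they are. Then pick up the aluminium cover plate by its black grip and hold it level over the jig, hovering about 15 mm above the two steel columns and touching nothing, with its two holes lined up over the columns' threaded holes (either way round) so that screws could be dropped straight in. Finish while still holding the plate steady there: do not put it down or let go.

Things in the scene. Friction and masses are not known exactly. Their poses are not given: they have to be found in the camera images.
- jig: Fixed ring bending jig: maple board on feet; brass base from x -112 to +38 mm, y -123 to +123 mm, its top 42 mm above the bench. Origin at bench height under the lane's middle; y along the lane (flush dark strip 50 mm wide), z up. Steel columns 26 mm across, 56 mm tall above the brass, stand at y = -104 and +104 mm. A dark C-clamp grips the board's end at x -50, y 136 to 193 mm, 110 mm high.
- station (a point): Centre of the marked square (white outline, 49 mm) in the middle of the lane, on the brass base's top face, 42 mm above the bench. The tipped post's foot belongs here, within about 10 mm.
- thread0 (a point): Centre of the 8 mm threaded hole (dark spot) in the top of the column at the jig's -y end; 98 mm above the bench.
- thread1 (a point): The same for the column at the jig's +y end; 98 mm above the bench, 208 mm from thread0.
- tipped_post: Square steel forming post, copper dome on top, blue band round its foot: shank 36 x 36 x 38 mm, dome 30 mm across, 50 mm in all; about 0.36 kg. Origin at the centre of its flat foot face, z towards the dome. This one starts lying on a flat side on the brass base, dome roughly to the jig's -x (the robot, within 0.35 rad), foot 33 to 48 mm in front of the lane's middle. Set down leaning under 25 degrees it rocks upright.
- post_left: Square steel forming post, copper dome on top, blue band round its foot: shank 36 x 36 x 38 mm, dome 30 mm across, 50 mm in all; about 0.36 kg. Origin at the centre of its flat foot face, z towards the dome. Stands loose in the lane at the jig's y = +68 mm; must stay standing where it is.
- post_right: Square steel forming post, copper dome on top, blue band round its foot: shank 36 x 36 x 38 mm, dome 30 mm across, 50 mm in all; about 0.36 kg. Origin at the centre of its flat foot face, z towards the dome. Stands loose in the lane at the jig's y = -68 mm; must stay standing where it is.
- cover: Aluminium plate, 46 (x) by 236 (y) by 5 mm thick, a 12 mm hole near each end, lying flat on the bench; about 0.22 kg. Origin at the centre of its underside, z up. A black grip bar 14 mm thick (x), 70 mm long (y) stands on its middle, up to 41 mm above the underside. It balances about the origin and is alike after a half turn.
- grip_top (a point): Centre of the top face of the cover's black grip bar, 41 mm above the plate's underside.
- hole0 (a point): Centre of the cover's hole at its y = -104 mm, on the underside.
- hole1 (a point): Centre of the cover's hole at its y = +104 mm, on the underside.
- mallet: Mallet lying on the bench: steel head with rawhide faces, 45 mm across and 88 mm long (y), beech handle 220 mm long towards its -x. Origin under the head. Leave alone.
- bracelet: Nickel silver bracelet blank, an open C about 66 mm across and 16 mm high, lying on the bench; origin at its centre. Leave alone.
- cabochon: Turquoise cabochon in a round steel bezel, 26 mm across, 13 mm high; origin under its centre. Leave alone.
- dish: Frosted glass setting dish, 84 mm across, 28 mm high; origin under its centre. Leave alone.
There are look-alikes about, which are no part of the job. Leave any red look-alike of the tipped_post alone.

How it is judged:
By the outcome, as a careful person would: the job done as asked, in the order asked, and still so for the second after the job is handed in, while the arm keeps its last pose, push and grip.
It also fails if it takes over 64 s, if anything falls off the work surface, if the arm or the gripper's body presses on something with over 40 N, if the wrist force passes 120 N, or if a joint passes its speed limit or range.

### The arm

A 7-joint arm with a two-finger parallel gripper is mounted at the origin on the work surface. World frame = base frame: x ahead of the robot, y to its left, z up, the work surface at z = 0. Lengths are in m, angles in degrees, forces in N, time in s.
With the tool pointing down it reaches from about 0.425 to 1.025 m from the base axis. Payload 9.4 kg.
Tool frame: the origin (TCP) lies midway between the tips of the shut fingers; the grasp point (between the pads) lies manip.grip_point_offset behind it (manip.grip_point_offset is the distance from the TCP to the grasp point, in m); z points along the fingers, y is the direction in which the jaws open and shut (so a half turn about z gives the same grasp; the last joint's range is limited). The gripper opens to 93 mm and grips with 3 to 60 N. Pads are 15 mm wide; open, the fingers measure 128 mm over their backs; the gripper's body (75 mm by 188 mm) begins 65 mm behind the grasp point.
Start: joints at [70.147, 34.337, -0.143, 91.639, 0.103, 54.024, -4.572], TCP at [0.193, -0.699, 0.219] pointing down, gripper open.
Joint ranges: [-147.43, 147.43], [-19.82, 112.94], [-74.19, 73.91], [6.32, 146.72], [-59.91, 239.91], [6.04, 106.73], [-150.56, 150.56]. Speed limits (degrees/s): [127.2, 127.2, 172.46, 172.46, 180, 180, 180].

### API

Orientations are given as [roll, pitch, yaw] about the fixed x, y, z axes, in that order (R = Rz(yaw) Ry(pitch) Rx(roll)).
In Python, from workcell import sensors, vision, manip gives the robot as it stands. The module is installed in compiled form; this text tells all that it offers.
- The arm moves only by the tool send_rows, never from a script. Its argument "deltas" is one flat list of numbers, 7 for each row, row after row: the shift along the tool's x, y, z normalised to -1 to 1, where 1 is 600 mm, then the turn, a rotation vector about the tool's x, y, z normalised to -1 to 1, where 1 is 5 degrees, then the opening, from -1 (shut) to 1 (fully open), so that 0 is half open. A call has 1 to 12 rows; each row shifts and turns the commanded pose from where the row before left it, along the tool's axes as they then stand; what a row does not reach is not made up. A row lasts 1/12 s, in which the tool goes at most 41.7 mm and 7.16 degrees, less where a joint would pass 70% of its speed; a pose out of reach is approached as far as the arm can. A call with a number of a shift or a turn outside -1 to 1 is refused whole. A call with a gripper value outside its range is refused whole. The fingers move at their own pace and stop on an object; "grip_force" is the grip in N (left out, the last holds). Time passes only in rows, so rows that do not move let the fingers close. It gives the time, the measured TCP pose, the force and the opening at its end, in the units of the state.
- sensors.state(): the state, without advancing time (a new reading comes with each control period).
- vision.snapshot(name): name is "scene" or "top" or "wrist"; returns a dict with "image" (384x512x3 uint8, red, green, blue), "camera_matrix" (3x3 intrinsics, pixels), "T" (4x4, takes a point from camera to world coordinates). Camera axes: x right, y down, z forward; pixel columns grow to the right and rows downward; lengths in m; the calibration is good to about 2 mm. A picture is of the moment at which its call begins. There is no depth.
- manip.finish_job(): hands the job in, once; it reports no verdict.
The state is a dict: "clock": time; "joints": joint angles; "qvel": joint speeds; "tau": joint torques, N m; "eef_pos": TCP position; "tool_rot": TCP orientation; "ft_force": force on the tool from outside, world axes, zero at the start; "moment": the same for the moment, N m; "gripper_width": finger opening in m.
Only numpy, scipy, OpenCV 4.12 (cv2) and the standard library are available. Lean on these libraries where they do the work, as an engineer would, in place of code of your own. Each camera call takes 0.05 s, during which the arm holds its last target.

## Working session

There is one attempt and no reset: what is moved stays moved. The work goes in short steps, Python scripts to look and compute and a tool call to move; the robot and the scene stay as the last step left them, time stands still between calls to the robot, and variables do not carry over. Pictures are saved under pics/ and viewed, and the job is handed in when it is done.

Besides the shell and the picture viewer there is one more tool, called after "Emit:" as name(argument=value, ...) on one line, values as JSON. send_rows: Moves the arm, as the interface text tells. Scaled input: -1 to 1 covers 600 mm each way for a shift and 5 degrees each way for a turn. Its arguments: {"type":"object","properties":{"deltas":{"type":"array","items":{"type":"number","minimum":-1,"maximum":1}},"grip_force":{"type":"number"}},"required":["deltas"]}

```bash
mkdir -p pics
python3 - <<'E'
from workcell import sensors, vision, manip
import cv2,pickle
print(sensors.state(), manip.grip_point_offset)
for n in ["scene","top","wrist"]:
    s=vision.snapshot(n); pickle.dump(s,open(f"pics/{n}0.pkl","wb"))
    cv2.imwrite(f"pics/{n}0.png",s["image"][:,:,::-1]); print(n,s["camera_matrix"].round(1).tolist(),s["T"].round(4).tolist())
E
```

```text
{'clock': 0.0, 'joints': array([70.14922545, 34.38393218, -0.14616189, 91.67867255,  0.10307477,
       54.02444744, -4.57122113]), 'qvel': array([ 0.01975803,  0.0466638 ,  0.0450377 ,  0.03359342, -0.02407116,
        0.02583161, -0.12507194]), 'tau': array([-7.20615244e-04, -7.65061712e+01,  1.49736252e+00, -2.52346426e+01,
       -5.24068193e-02,  1.69801363e-02,  1.39630160e-04]), 'eef_pos': array([ 0.19307652, -0.69832853,  0.21778131]), 'tool_rot': array([-1.79913417e+02,  7.70540288e-03,  1.54608588e+01]), 'ft_force': array([ 0.12239245, -0.25224521,  0.85651105]), 'moment': array([0.0126159 , 0.03870274, 0.00993907]), 'gripper_width': 0.09321961043558558} 0.0188
scene [[416.0, 0.0, 254.8], [0.0, 416.0, 190.1], [0.0, 0.0, 1.0]] [[0.1598, 0.6768, -0.7186, 1.6043], [0.9871, -0.1082, 0.1176, -0.1324], [0.0018, -0.7281, -0.6854, 1.0349], [0.0, 0.0, 0.0, 1.0]]
top [[488.5, 0.0, 260.9], [0.0, 488.5, 188.5], [0.0, 0.0, 1.0]] [[0.0258, -0.9791, 0.2018, 0.3358], [-0.9997, -0.0256, 0.0035, 0.0331], [0.0017, -0.2018, -0.9794, 1.4933], [0.0, 0.0, 0.0, 1.0]]
wrist [[284.5, 0.0, 256.1], [0.0, 284.5, 185.1], [0.0, 0.0, 1.0]] [[0.2668, -0.9189, -0.2907, 0.2755], [-0.9637, -0.2547, -0.0796, -0.6761], [-0.0009, 0.3014, -0.9535, 0.3854], [0.0, 0.0, 0.0, 1.0]]
```

View pics/top0.png

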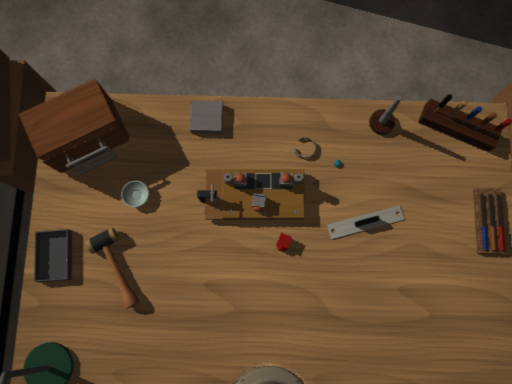

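View pics/scene0.png

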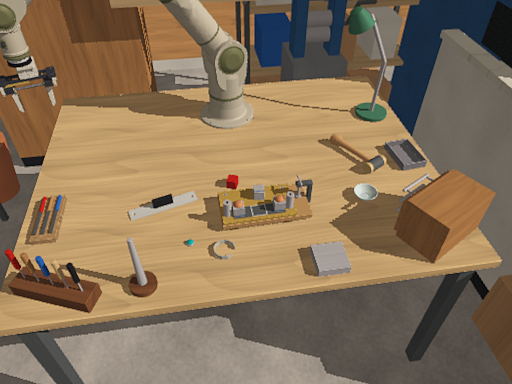

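View pics/wrist0.png

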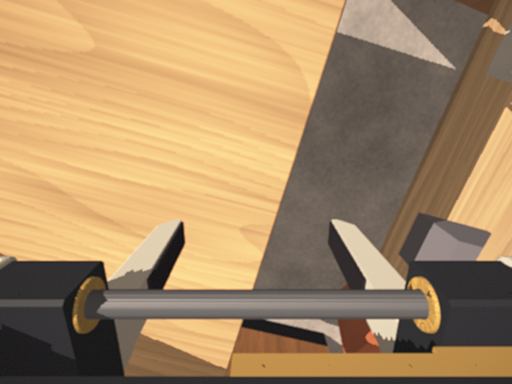

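Run:
```python
import cv2
a=cv2.imread("pics/top0.png")
cv2.imwrite("pics/c1.png",cv2.resize(a[150:260,195:315],None,fx=6.5,fy=5.4*6.5/5.4*0+5.4,interpolation=cv2.INTER_CUBIC) if 0 else cv2.resize(a[160:230,195:315],(780,455),interpolation=cv2.INTER_CUBIC))
cv2.imwrite("pics/c2.png",cv2.resize(a[195:250,320:412],(736,440),interpolation=cv2.INTER_CUBIC))
b=cv2.imread("pics/scene0.png")
cv2.imwrite("pics/c3.png",cv2.resize(b[165:240,205:325],(800,500),interpolation=cv2.INTER_CUBIC))
```

```text
(no output)
```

View pics/c1.png

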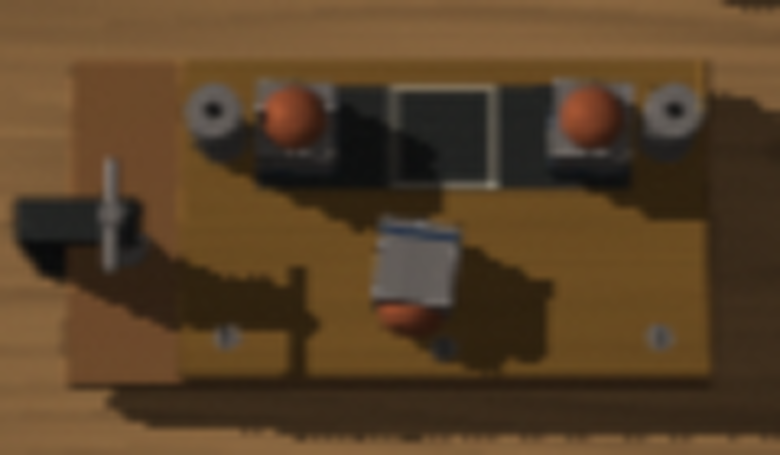

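View pics/c2.png

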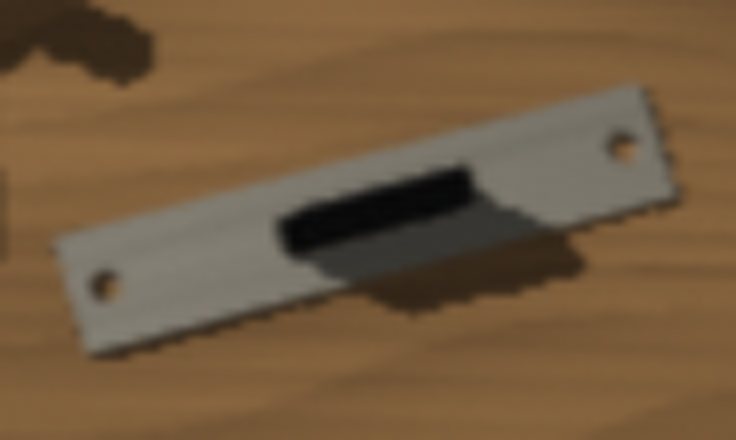

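View pics/c3.png

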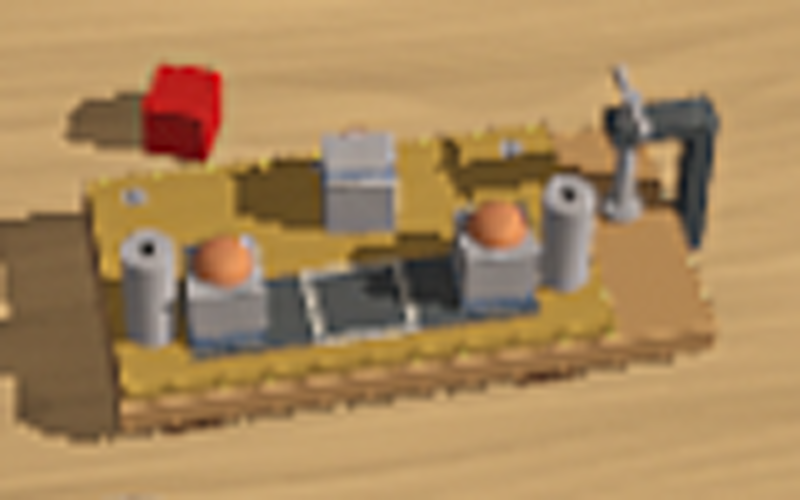

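```bash
cat > h.py <<'E'
import numpy as np,pickle
def ray(s,p,z):
    K=s["camera_matrix"];T=s["T"]
    d=T[:3,:3]@np.linalg.solve(K,[p[0],p[1],1]);o=T[:3,3]
    return o+d*(z-o[2])/d[2]
def proj(s,P):
    T=np.linalg.inv(s["T"]);c=T[:3,:3]@np.array(P)+T[:3,3];u=s["camera_matrix"]@c;return u[:2]/u[2]
E
python3 - <<'E'
from h import *
s=pickle.load(open("pics/top0.pkl","rb"))
f=lambda p,o,k,z:ray(s,(o[0]+(p[0]+.5)/k-.5,o[1]+(p[1]+.5)/k-.5),z)
o=(195,160);k=6.5
t1=f((213,109),o,k,.098);t0=f((675,109),o,k,.098)
print("th",t1,t0,np.linalg.norm(t1-t0))
v=t1-t0;print("yaw jig",np.degrees(np.arctan2(-v[0],v[1])), "mid",(t1+t0)/2)
print("station",f((443.5,137),o,k,.042))
P=[f(p,o,k,.078) for p in [(382,217),(461,228),(452,307),(372,300)]]
print("post",P,np.mean(P,0),[np.linalg.norm(P[i]-P[i-1]) for i in range(4)])
print("brass corners",[f(p,o,k,.042) for p in [(181,62),(708,62),(711,376),(181,376)]])
o=(320,195);k=8
h=f((105,285),o,k,.005);g=f((622,147),o,k,.005);v=h-g
print("cover",h,g,np.linalg.norm(v),(h+g)/2,np.degrees(np.arctan2(-v[0],v[1])))
G=[f(p,o,k,.041) for p in [(278,220),(466,165),(474,202),(290,256)]];print(G,np.mean(G,0))
s2=pickle.load(open("pics/scene0.pkl","rb"))
f2=lambda p,z:ray(s2,(205+(p[0]+.5)/6.667-.5,165+(p[1]+.5)/6.667-.5),z)
print("scene th",f2((147,249),.098),f2((569,194),.098),"station",f2((360,302),.042))
print("foot face",[f2(p,z) for p,z in [((327,172),.078),((396,172),.078),((396,230),.042),((329,230),.042)]])
E
```

```text
th [0.65691365 0.13725383 0.098     ] [ 0.66236838 -0.07104099  0.098     ] 0.2083662322416371
yaw jig 1.5000910426953467 mid [0.65964101 0.03310642 0.098     ]
station [0.6591796  0.03301901 0.042     ]
post [array([0.61321349, 0.06001839, 0.078     ]), array([0.60906357, 0.02402242, 0.078     ]), array([0.57263385, 0.02721872, 0.078     ]), array([0.57489499, 0.0634311 , 0.078     ])] [0.59245148 0.04367266 0.078     ] [np.float64(0.03847017023554704), np.float64(0.03623439934980851), np.float64(0.036569674175707986), np.float64(0.03628290882050974)]
brass corners [array([0.69208319, 0.15738174, 0.042     ]), array([ 0.69858154, -0.09051443,  0.042     ]), array([ 0.54954281, -0.09311561,  0.042     ]), array([0.5431815 , 0.15117503, 0.042     ])]
cover [ 0.51790213 -0.18447188  0.005     ] [ 0.57641844 -0.38374655  0.005     ] 0.20768859360323252 [ 0.54716028 -0.28410922  0.005     ] 16.36469130500439
[array([ 0.53960127, -0.24404891,  0.041     ]), array([ 0.56223685, -0.31488681,  0.041     ]), array([ 0.54830614, -0.31756896,  0.041     ]), array([ 0.52616935, -0.24835825,  0.041     ])] [ 0.5440784  -0.28121573  0.041     ]
scene th [ 0.66226656 -0.06911216  0.098     ] [0.65697949 0.13865628 0.098     ] station [0.65982303 0.03508824 0.042     ]
foot face [array([0.60188359, 0.02773439, 0.078     ]), array([0.60736536, 0.06201169, 0.078     ]), array([0.61237451, 0.0617384 , 0.042     ]), array([0.60696865, 0.02795294, 0.042     ])]
```

Emit:
send_rows(deltas=[0.0395,-0.0425,0,0,0,0,1,0.0395,-0.0425,0,0,0,0,1,0.0395,-0.0425,0,0,0,0,1,0.0395,-0.0425,0,0,0,0,1,0.0395,-0.0425,0,0,0,0,1,0.0395,-0.0425,0,0,0,0,1,0.0395,-0.0425,0,0,0,0,1,0.0395,-0.0425,0,0,0,0,1,0.0395,-0.0425,0,0,0,0,1,0.0395,-0.0425,0,0,0,0,1,0.0395,-0.0425,0,0,0,0,1,0.0395,-0.0425,0,0,0,0,1])

```text
clock: 1.15
eef_pos: [0.3862, -0.3265, 0.2186]
tool_rot: [180.0, 0.0, 15.5]
ft_force: [0.5, -0.5, 0.1]
gripper_width: 0.0932
```

```bash
python3 -c "
from workcell import sensors
s=sensors.state();print(s['joints'].round(2),s['eef_pos'].round(4),s['tool_rot'].round(2))"
```

```text
[ 35.81  19.43  -2.67 119.9    1.37  40.69 -42.29] [ 0.3862 -0.3265  0.2186] [180.     0.    15.45]
```

Emit:
send_rows(deltas=[0.0395,-0.0425,0,0,0,0,1,0.0395,-0.0425,0,0,0,0,1,0.0395,-0.0425,0,0,0,0,1,0.0395,-0.0425,0,0,0,0,1,0.0395,-0.0425,0,0,0,0,1,0.0395,-0.0425,0,0,0,0,1,0.0395,-0.0425,0,0,0,0,1,0.0395,-0.0425,0,0,0,0,1,0.0395,-0.0425,0,0,0,0,1,0.0395,-0.0425,0,0,0,0,1,0.0395,-0.0425,0,0,0,0,1,0.0395,-0.0425,0,0,0,0,1])

```text
clock: 2.15
eef_pos: [0.5788, 0.0444, 0.2185]
tool_rot: [180.0, 0.0, 15.5]
ft_force: [1.1, 0.4, 0.1]
gripper_width: 0.0929
```

Emit:
send_rows(deltas=[0,0,0,0,0,-1,1,0,0,0,0,0,-1,1,0,0,0,0,0,-1,1,0,0,0,0,0,-1,1,0,0,0,0,0,-1,1,0,0,0,0,0,-1,1,0,0,0,0,0,-1,1,0,0,0,0,0,-1,1,0,0,0,0,0,-1,1,0,0,0,0,0,-1,1,0,0,0,0,0,-1,1,0,0,0,0,0,-1,1])

```text
clock: 3.15
eef_pos: [0.5782, 0.0426, 0.2184]
tool_rot: [-180.0, 0.0, 75.7]
ft_force: [-0.1, 0.6, -0.0]
gripper_width: 0.0929
```

```bash
python3 -c "
from workcell import sensors
s=sensors.state();print(s['joints'].round(2),s['eef_pos'].round(4),s['tool_rot'].round(2))"
```

```text
[  6.06  25.81 -22.37 110.08  13.18  46.62 -37.7 ] [0.5782 0.0426 0.2184] [-1.7998e+02  1.0000e-02  7.5700e+01]
```

Emit:
send_rows(deltas=[0,0,0,0,0,-1,1,0,0,0,0,0,-1,1,0,0,0,0,0,-1,1,0,0,0,0,0,-1,1,0,0,0,0,0,-1,1,0,0,0,0,0,-1,1,0,0,0,0,0,-1,1,0,0,0,0,0,-1,1,0,0,0,0,0,-1,1,0,0,0,0,0,-1,1,0,0,0,0,0,-1,1,0,0,0,0,0,-1,1])

```text
clock: 4.15
eef_pos: [0.5782, 0.0425, 0.2184]
tool_rot: [-180.0, -0.0, 135.7]
ft_force: [0.4, -0.4, 0.6]
gripper_width: 0.093
```

Emit:
send_rows(deltas=[0,0,0,0,0,-1,1,0,0,0,0,0,-1,1,0,0,0,0,0,-1,1,0,0,0,0,0,-1,1,0,0,0,0,0,-1,1,0,0,0,0,0,-1,1,0,0,0,0,0,-1,1,0,0,0,0,0,-0.9,1])

```text
clock: 4.82
eef_pos: [0.5782, 0.0425, 0.2184]
tool_rot: [-180.0, -0.0, 175.2]
ft_force: [1.0, 0.1, -0.1]
gripper_width: 0.0932
```

```bash
python3 -c "
from workcell import sensors,vision
import cv2,pickle
s=sensors.state();print(s['joints'].round(2),s['eef_pos'].round(4),s['tool_rot'].round(2))
s=vision.snapshot('wrist');pickle.dump(s,open('pics/w1.pkl','wb'));cv2.imwrite('pics/w1.png',cv2.resize(s['image'][:,:,::-1],(768,576)))"
```

```text
[ 23.5   31.68 -49.28 109.03  29.86  53.06  44.97] [0.5782 0.0425 0.2184] [-1.7999e+02 -2.0000e-02  1.7520e+02]
```

View pics/w1.png

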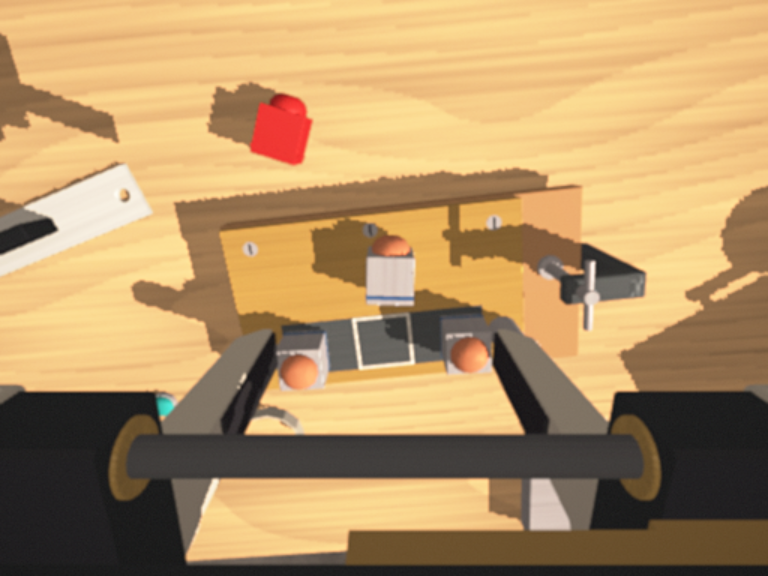

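```bash
cat > fk.py <<'E'
import numpy as np
from scipy.spatial.transform import Rotation as R
from scipy.optimize import least_squares
D=[([70.149,34.384,-.146,91.679,.103,54.024,-4.571],[.19308,-.69833,.21778],[-179.91,.008,15.461]),
([35.81,19.43,-2.67,119.9,1.37,40.69,-42.29],[.3862,-.3265,.2186],[180,0,15.45]),
([6.06,25.81,-22.37,110.08,13.18,46.62,-37.7],[.5782,.0426,.2184],[-179.98,.01,75.7]),
([23.5,31.68,-49.28,109.03,29.86,53.06,44.97],[.5782,.0425,.2184],[-179.99,-.02,175.2])]
def fk(q,p,s):
    h,L1,a,L2,b,L3,c1,c7=p
    e=lambda ax,x:R.from_euler(ax,x,degrees=True)
    r=e('z',s[0]*q[0]+c1);t=np.array([0,0,h])
    r=r*e('y',q[1])*e('z',s[1]*q[2]);t=t+r.apply([a,0,L1])
    r=r*e('y',q[3]);t=t+r.apply([-a,0,0]);r=r*e('z',s[2]*q[4]);t=t+r.apply([0,0,L2])
    r=r*e('y',q[5]);t=t+r.apply([b,0,0]);r=r*e('z',s[3]*q[6]+c7);t=t+r.apply([0,0,L3])
    return t,r
def fit(D=D):
    best=None
    import itertools
    for s in itertools.product([1,-1],repeat=4):
        def f(p):
            o=[]
            for q,x,w in D:
                t,r=fk(q,p,s);o+=list((t-x)*10)+list((r.inv()*R.from_euler('xyz',w,degrees=True)).as_rotvec())
            return o
        for c7 in (0,90,180,-90):
            u=least_squares(f,[.35,.5,0,.5,0,.25,-4.5,c7])
            if best is None or u.cost<best[0]: best=(u.cost,s,u.x)
    return best
if __name__=="__main__":
    b=fit();print(b[0],b[1],b[2].round(4))
    for q,x,w in D:
        t,r=fk(q,b[2],b[1]);print((t-x).round(4),r.as_euler('xyz',degrees=True).round(2),w)
E
python3 fk.py
```

```text
0.006167915879421701 (-1, -1, -1, -1) [78.368   0.9091 -0.1588  0.5758 -0.0902 78.5219 -4.821  85.182 ]
[-0.0051 -0.0025  0.0009] [-179.91    0.     15.46] [-179.91, 0.008, 15.461]
[ 0.0066  0.0041 -0.0024] [179.99  -0.    15.45] [180, 0, 15.45]
[-0.0034  0.0023  0.002 ] [-1.7997e+02  1.0000e-02  7.5710e+01] [-179.98, 0.01, 75.7]
[-0.0002 -0.002  -0.0005] [-1.7999e+02 -3.0000e-02  1.7519e+02] [-179.99, -0.02, 175.2]
```

```bash
cat > fk.py <<'E'
import numpy as np
from scipy.spatial.transform import Rotation as R
from scipy.optimize import least_squares
D=[([70.149,34.384,-.146,91.679,.103,54.024,-4.571],[.19308,-.69833,.21778]),
([35.81,19.43,-2.67,119.9,1.37,40.69,-42.29],[.3862,-.3265,.2186]),
([6.06,25.81,-22.37,110.08,13.18,46.62,-37.7],[.5782,.0426,.2184]),
([23.5,31.68,-49.28,109.03,29.86,53.06,44.97],[.5782,.0425,.2184])]
e=lambda ax,x:R.from_euler(ax,x,degrees=True)
def fk(q,p):
    h,L1,a1,a2,L2,b,L3=p
    r=e('z',-q[0]-4.821);t=np.array([0,0,h])
    r=r*e('y',q[1])*e('z',-q[2]);t=t+r.apply([a1,0,L1])
    r=r*e('y',q[3]);t=t+r.apply([a2,0,0]);r=r*e('z',-q[4]);t=t+r.apply([0,0,L2])
    r=r*e('y',q[5]);t=t+r.apply([b,0,0]);r=r*e('z',-q[6]+85.182);t=t+r.apply([0,0,L3])
    return t,r
def fit(D=D,fixL3=None):
    def f(p):
        o=[]
        for q,x in D: o+=list((fk(q,p)[0]-x)*10)
        return o+[1e-3*(p[6]-.25),1e-3*p[2],1e-3*p[3],1e-3*p[5]]
    return least_squares(f,[.35,.5,0.,0.,.5,0.,.25])
if __name__=="__main__":
    b=fit();print(b.cost,b.x.round(4))
    for q,x in D: print((fk(q,b.x)[0]-x).round(4))
E
python3 fk.py
```

```text
0.008560945119268332 [65.1789  0.8682 -0.1295  0.1362  0.5504 -0.0759 65.3177]
[-0.005 -0.002 -0.001]
[ 0.0061  0.0059 -0.0016]
[-0.0028  0.0029  0.002 ]
[ 0.0009 -0.0017  0.0007]
```

```bash
sed -i 's/1e-3\*(p\[6\]-.25)/10*(p[6]-.25)/' fk.py; python3 fk.py; sed -i 's/h,L1,a1,a2,L2,b,L3=p/h,L1,a1,a2,L2,b,L3=p[:7]/' fk.py
python3 - <<'E'
from fk import *
# direct linear view: wrist radial & heights for planar sample 0
for q,x in D: print(np.hypot(x[0],x[1]), np.degrees(np.arctan2(x[1],x[0])), -q[0]-4.821, q[1]+q[3]+q[5])
E
```

```text
0.014830900945896675 [ 1.237e-01  6.613e-01 -4.820e-02 -6.000e-04  3.907e-01 -7.390e-02
  2.500e-01]
[-0.0044 -0.0001 -0.0008]
[ 0.0075  0.0126 -0.0011]
[0.0011 0.0067 0.0019]
[ 0.0016 -0.0031 -0.    ]
0.7245306586335737 -74.54450672115144 -74.97 180.087
0.5057199719212204 -40.21174243496267 -40.631 180.02
0.579767194656614 4.213763540410029 -10.881 182.51
0.5797598554574127 4.203907580141203 -28.320999999999998 193.77
```

```bash
sed -i 's/4\.821/4.395/; s/85\.182/84.756/' fk.py; python3 fk.py
```

```text
0.021762585350102375 [ 0.1168  0.6663 -0.0469 -0.0052  0.3911 -0.0668  0.25  ]
[ 0.0007  0.0016 -0.0008]
[ 0.0092  0.0157 -0.001 ]
[0.0007 0.0087 0.0019]
[ 0.0025 -0.0039 -0.0002]
```

Emit:
send_rows(deltas=[0,0,0.05,0,-1,0,1,0,0,0.05,0,-1,0,1,0,0,0,0,-1,0,1,0,0,0,0,-1,0,1,0,0,0,0,0,0,1])

```text
clock: 5.28
eef_pos: [0.5795, 0.0417, 0.1578]
tool_rot: [-179.7, 19.1, 175.0]
ft_force: [-0.9, -0.2, -0.0]
gripper_width: 0.0931
```

```bash
cat > st.py <<'E'
from workcell import sensors
import numpy as np
from scipy.spatial.transform import Rotation as R
s=sensors.state();r=R.from_euler('xyz',s['tool_rot'],degrees=True).as_matrix()
print(s['joints'].round(2).tolist(),s['eef_pos'].round(4).tolist(),s['tool_rot'].round(2),s['gripper_width'].round(4),s['ft_force'].round(1),s['clock'])
print("tool x,y,z",r.T.round(3).tolist(),"grasp",(s['eef_pos']-.0188*r[:,2]).round(4), "fwd tilt",np.degrees(np.arctan2(r[0,2],-r[2,2])).round(2))
E
python3 st.py
```

```text
Traceback (most recent call last):
  File "st.py", line 5, in <module>
    print(s['joints'].round(2).tolist(),s['eef_pos'].round(4).tolist(),s['tool_rot'].round(2),s['gripper_width'].round(4),s['ft_force'].round(1),s['clock'])
                                                                                              ^^^^^^^^^^^^^^^^^^^^^^^^
AttributeError: 'float' object has no attribute 'round'
```

```bash
sed -i "s/s\['gripper_width'\].round(4)/round(float(s['gripper_width']),4)/" st.py; python3 st.py
```

```text
[8.16, 26.73, -29.27, 127.25, 63.11, 22.36, 10.46] [0.5795, 0.0417, 0.1578] [-179.72   19.1   174.96] 0.0931 [-0.9 -0.2 -0. ] 5.2833
tool x,y,z [[-0.941, 0.083, -0.327], [0.089, 0.996, -0.005], [0.326, -0.034, -0.945]] grasp [0.5733 0.0423 0.1756] fwd tilt 19.01
```

Emit:
send_rows(deltas=[0,0,0,0,-1,0,1,0,0,0,0,-1,0,1,0,0,0,0,-1,0,1,0,0,0,0,-1,0,1,0,0,0,0,0,0,1])

```text
clock: 5.7
eef_pos: [0.5847, 0.0312, 0.1564]
tool_rot: [-177.8, 28.7, 175.1]
ft_force: [-1.0, 0.0, -0.8]
gripper_width: 0.093
```

```bash
python3 st.py
```

```text
[2.31, 26.4, -23.97, 134.03, 103.02, 23.42, -31.1] [0.5847, 0.0312, 0.1564] [-177.78   28.65  175.07] 0.093 [-1.   0.  -0.8] 5.7
tool x,y,z [[-0.874, 0.075, -0.48], [0.104, 0.994, -0.034], [0.474, -0.08, -0.877]] grasp [0.5757 0.0327 0.1729] fwd tilt 28.4
```

Run:
```python
import cv2
a=cv2.imread("pics/w1.png")
import pickle
s=pickle.load(open("pics/w1.pkl","rb"));im=s["image"][:,:,::-1]
cv2.imwrite("pics/c4.png",cv2.resize(im[145:255,180:335],(775,550),interpolation=cv2.INTER_CUBIC))
```

```text
(no output)
```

View pics/c4.png

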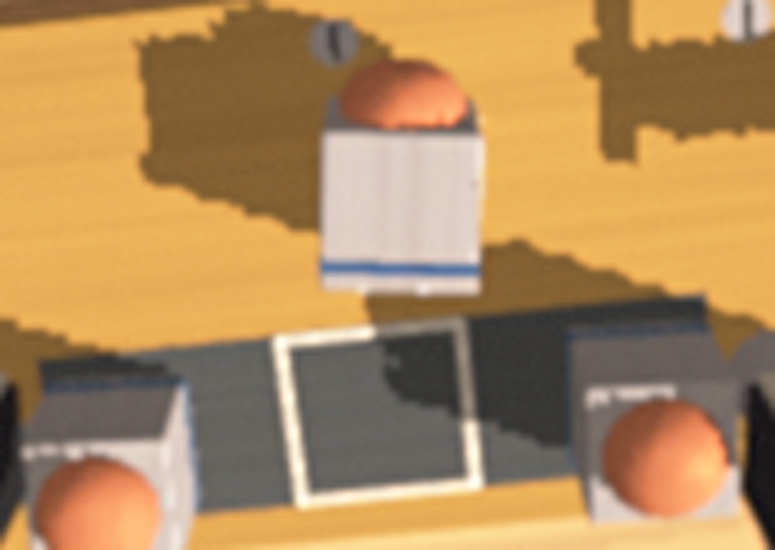

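Run:
```python
from h import *
s=pickle.load(open("pics/w1.pkl","rb"))
f=lambda p,z:ray(s,(180+(p[0]+.5)/5-.5,145+(p[1]+.5)/5-.5),z)
P=[f(p,.078) for p in [(321,292),(480,294),(482,130),(322,128)]]
print([p.round(4) for p in P],np.mean(P,0),[np.linalg.norm(P[i]-P[i-1]).round(4) for i in range(4)])
for a,b in((0,3),(1,2)):
    v=P[a]-P[b];print(np.degrees(np.arctan2(v[1],v[0])))
for a,b in((0,1),(3,2)):
    v=P[b]-P[a];print("w",np.degrees(np.arctan2(-v[0],v[1])))
Q=[f(p,.042) for p in [(273,338),(463,320),(483,487),(300,506)]];print([q.round(4) for q in Q],np.mean(Q,0))
```

```text
[array([0.6124, 0.0252, 0.078 ]), array([0.6159, 0.0618, 0.078 ]), array([0.5768, 0.0648, 0.078 ]), array([0.5734, 0.0292, 0.078 ])] [0.59463547 0.04524045 0.078     ] [np.float64(0.0392), np.float64(0.0368), np.float64(0.0392), np.float64(0.0357)]
-5.856107814424281
-4.262147580216735
w -5.539113979945174
w -5.5131277849389155
[array([0.6378, 0.0086, 0.042 ]), array([0.6369, 0.0584, 0.042 ]), array([0.6858, 0.0606, 0.042 ]), array([0.6875, 0.0107, 0.042 ])] [0.6620009  0.03456117 0.042     ]
```

```bash
cat > plan.py <<'E'
from workcell import sensors
import numpy as np
from scipy.spatial.transform import Rotation as R
def cur():
    s=sensors.state();return s['eef_pos'],R.from_euler('xyz',s['tool_rot'],degrees=True)
def ori(yaw_fwd,phi,flip):
    # tool z points horizontally along yaw_fwd tilted phi from down; flip=+1: tool y = left of fwd
    f=np.array([np.cos(np.radians(yaw_fwd)),np.sin(np.radians(yaw_fwd)),0]);z=np.array([0,0,1.])
    l=np.cross(z,f);p=np.radians(phi)
    tz=f*np.sin(p)-z*np.cos(p);ty=flip*l;return R.from_matrix(np.c_[np.cross(ty,tz),ty,tz])
def seg(p0,r0,p1,r1,n):
    w=(r0.inv()*r1).as_rotvec()/n;pr=r0.inv().apply(np.array(p1)-p0)
    S=sum(R.from_rotvec(k*w).as_matrix() for k in range(n));d=np.linalg.solve(S,pr)
    v=np.r_[d/.6,np.degrees(w)/5].round(4)
    p,r=np.array(p0,float),r0
    for k in range(n): p=p+r.apply(v[:3]*.6);r=r*R.from_rotvec(np.radians(v[3:]*5))
    print(n,"rows",v.tolist(),"mm/row",round(np.linalg.norm(d)*1e3,1),"deg",np.degrees(np.linalg.norm(w)).round(2),"end err mm",((p-p1)*1e3).round(1))
    return p,r
tcp=lambda g,r:np.array(g)+.0188*r.apply([0,0,1])
E
python3 - <<'E'
from plan import *
p,r=cur();t=ori(-5.2,35,1)
print(t.as_matrix().T.round(3))
g=np.array([.5886,.0449,.066]);st=tcp(g,t)-.08*t.apply([0,0,1])
a=seg(p,r,st,t,4);seg(*a,tcp(g,t),t,3)
E
```

```text
[[-0.816  0.074 -0.574]
 [ 0.091  0.996  0.   ]
 [ 0.571 -0.052 -0.819]]
4 rows [0.0202, 0.006, 0.0073, -0.1036, -0.3171, 0.0178] mm/row 13.4 deg 1.67 end err mm [ 0.  -0.1 -0. ]
3 rows [0.0, 0.0001, 0.0444, -0.0, 0.0, 0.0] mm/row 26.6 deg 0.0 end err mm [0.  0.1 0. ]
```

Emit:
send_rows(deltas=[0.0202,0.006,0.0073,-0.1036,-0.317,0.0178,1,0.0202,0.006,0.0073,-0.1036,-0.317,0.0178,1,0.0202,0.006,0.0073,-0.1036,-0.317,0.0178,1,0.0202,0.006,0.0073,-0.1036,-0.317,0.0178,1,0,0,0,0,0,0,1])

```text
clock: 6.12
eef_pos: [0.5517, 0.0464, 0.1137]
tool_rot: [-179.8, 34.6, 174.9]
ft_force: [-1.0, -0.3, -0.8]
gripper_width: 0.0931
```

```bash
python3 st.py
python3 - <<'E'
from plan import *
p,r=cur();t=ori(-5.2,35,1)
g=np.array([.5886,.0449,.066]);st=tcp(g,t)-.03*t.apply([0,0,1])
a=seg(p,r,st,t,3);seg(*a,tcp(g,t),t,2)
E
```

```text
[6.59, 34.88, -36.88, 143.83, 126.01, 43.21, -58.36] [0.5517, 0.0464, 0.1137] [-179.75   34.58  174.87] 0.0931 [-1.  -0.3 -0.8] 6.1167
tool x,y,z [[-0.82, 0.074, -0.568], [0.092, 0.996, -0.004], [0.565, -0.055, -0.823]] grasp [0.5411 0.0474 0.1292] fwd tilt 34.46
3 rows [-0.0017, 0.0011, 0.0272, -0.0137, -0.028, 0.0041] mm/row 16.4 deg 0.16 end err mm [-0. -0.  0.]
2 rows [-0.0, 0.0, 0.025, -0.0, 0.0001, -0.0] mm/row 15.0 deg 0.0 end err mm [-0. -0.  0.]
```

Emit:
send_rows(deltas=[-0.0017,0.0011,0.0272,-0.014,-0.028,0.004,0.6,-0.0017,0.0011,0.0272,-0.014,-0.028,0.004,0.6,-0.0017,0.0011,0.0272,-0.014,-0.028,0.004,0.6,0,0,0,0,0,0,0.6])

```text
clock: 6.45
eef_pos: [0.5866, 0.0453, 0.0764]
tool_rot: [180.0, 35.2, 174.7]
ft_force: [0.2, 1.4, 0.0]
gripper_width: 0.0751
```

```bash
python3 st.py
python3 - <<'E'
from plan import *
p,r=cur();t=ori(-5.2,35,1)
g=np.array([.5886,.0449,.066]);seg(p,r,tcp(g,t),t,2)
from workcell import vision
import cv2
s=vision.snapshot('wrist');cv2.imwrite('pics/w2.png',s['image'][:,:,::-1])
E
```

```text
[7.23, 41.13, -35.94, 141.03, 130.34, 46.71, -59.16] [0.5866, 0.0453, 0.0764] [180.    35.18 174.66] 0.0751 [0.2 1.4 0. ] 6.45
tool x,y,z [[-0.814, 0.076, -0.576], [0.093, 0.996, 0.0], [0.574, -0.054, -0.817]] grasp [0.5758 0.0463 0.0917] fwd tilt 35.07
2 rows [0.0036, -0.0001, 0.0237, -0.0083, 0.0184, -0.0118] mm/row 14.4 deg 0.12 end err mm [-0.   0.1  0. ]
```

View pics/w2.png

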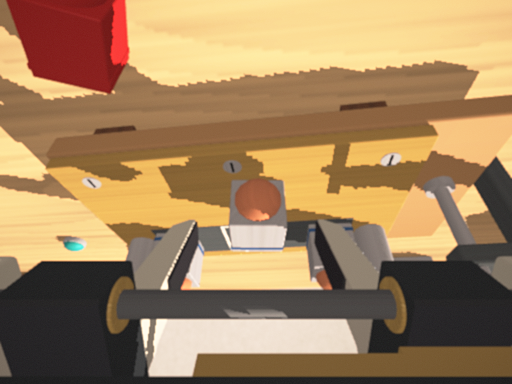

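Emit:
send_rows(deltas=[0.0036,0,0.0237,0,0,0,0.6,0.0036,0,0.0237,0,0,0,0.6,0,0,0,0,0,0,0,0,0,0,0,0,0,-0.5,0,0,0,0,0,0,-1,0,0,0,0,0,0,-1,0,0,0,0,0,0,-1,0,0,0,0,0,0,-1], grip_force=25)

```text
clock: 7.17
eef_pos: [0.5969, 0.0462, 0.0529]
tool_rot: [179.7, 35.3, 174.8]
ft_force: [0.3, -0.1, 0.1]
gripper_width: 0.0391
```

```bash
python3 st.py
python3 - <<'E'
from workcell import vision
import cv2
s=vision.snapshot('wrist');cv2.imwrite('pics/w3.png',s['image'][:,:,::-1])
E
```

```text
[7.36, 44.63, -35.59, 140.3, 133.09, 49.05, -60.27] [0.5969, 0.0462, 0.0529] [179.72  35.34 174.75] 0.0391 [ 0.3 -0.1  0.1] 7.1667
tool x,y,z [[-0.812, 0.075, -0.578], [0.089, 0.996, 0.004], [0.576, -0.048, -0.816]] grasp [0.5861 0.0471 0.0683] fwd tilt 35.24
```

View pics/w3.png

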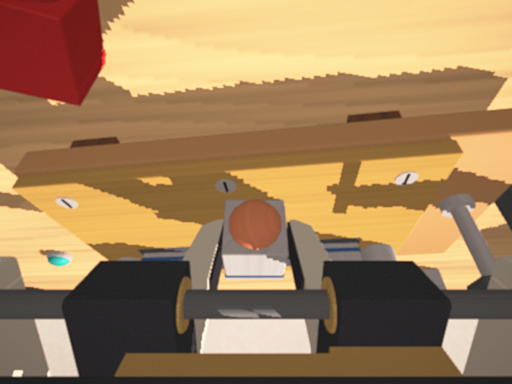

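Emit:
send_rows(deltas=[0,0,0,0,0,0,-1,0,0,0,0,0,0,-1,0,0,0,0,0,0,-1], grip_force=25)

```text
clock: 7.47
eef_pos: [0.597, 0.0458, 0.0529]
tool_rot: [179.7, 35.4, 174.7]
ft_force: [-3.6, -2.0, 6.6]
gripper_width: 0.0359
```

```bash
python3 st.py
```

```text
[7.37, 44.66, -35.59, 140.31, 133.11, 49.13, -60.29] [0.597, 0.0458, 0.0529] [179.75  35.37 174.74] 0.0359 [-3.6 -2.   6.6] 7.4667
tool x,y,z [[-0.812, 0.075, -0.579], [0.089, 0.996, 0.004], [0.577, -0.049, -0.815]] grasp [0.5862 0.0467 0.0682] fwd tilt 35.28
```

Emit:
send_rows(deltas=[-0.024,0,-0.034,0,0,0,-1,-0.024,0,-0.034,0,0,0,-1,-0.024,0,-0.034,0,0,0,-1,-0.024,0,-0.034,0,0,0,-1,0,0,0,0,0,0,-1], grip_force=25)

```text
clock: 7.88
eef_pos: [0.5975, 0.0463, 0.1563]
tool_rot: [179.6, 35.6, 174.7]
ft_force: [-0.6, -0.5, -3.4]
gripper_width: 0.0357
```

```bash
python3 st.py
python3 - <<'E'
from workcell import vision
import cv2
from plan import *
s=vision.snapshot('wrist');cv2.imwrite('pics/w4.png',s['image'][:,:,::-1])
p,r=cur()
g=p-.0188*r.apply([0,0,1])
t=ori(-1,20,1);g2=np.array([.63,.036,.175]);a=seg(p,r,tcp(g2,t),t,6)
t=ori(0,0,1);g2=np.array([.66,.034,.175]);a=seg(*a,tcp(g2,t),t,8)
t=ori(1.5,-25,1);a=seg(*a,tcp(g2,t),t,6)
t=ori(1.5,-50,1);a=seg(*a,tcp(g2,t),t,6)
E
```

```text
[6.73, 29.48, -32.47, 137.38, 121.33, 33.29, -49.74] [0.5975, 0.0463, 0.1563] [179.64  35.58 174.73] 0.0357 [-0.6 -0.5 -3.4] 7.8833
tool x,y,z [[-0.81, 0.075, -0.582], [0.088, 0.996, 0.005], [0.58, -0.047, -0.813]] grasp [0.5866 0.0472 0.1716] fwd tilt 35.49
6 rows [-0.0101, -0.0021, 0.0047, -0.0561, 0.5172, -0.1253] mm/row 6.8 deg 2.68 end err mm [ 0.1  0.1 -0. ]
8 rows [-0.0048, -0.0004, 0.0012, -0.0044, 0.5, -0.0248] mm/row 3.0 deg 2.5 end err mm [ 0.2 -0.2 -0. ]
6 rows [0.0023, 0.0, -0.0001, 0.011, 0.8333, -0.0491] mm/row 1.4 deg 4.17 end err mm [ 0.1 -0.   0. ]
6 rows [0.0023, 0.0, -0.0001, -0.0, 0.8333, -0.0001] mm/row 1.4 deg 4.17 end err mm [ 0.1 -0.   0.1]
```

View pics/w4.png

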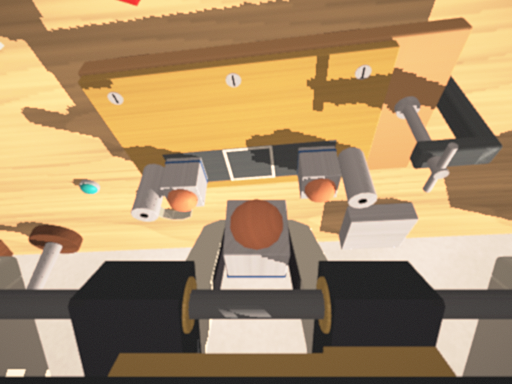

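Post is held (weight 3.4 N shown), both neighbours upright. Now rotate.

Emit:
send_rows(deltas=[-0.0101,-0.0021,0.0047,-0.056,0.517,-0.125,-1,-0.0101,-0.0021,0.0047,-0.056,0.517,-0.125,-1,-0.0101,-0.0021,0.0047,-0.056,0.517,-0.125,-1,-0.0101,-0.0021,0.0047,-0.056,0.517,-0.125,-1,-0.0101,-0.0021,0.0047,-0.056,0.517,-0.125,-1,-0.0101,-0.0021,0.0047,-0.056,0.517,-0.125,-1,0,0,0,0,0,0,-1])

```text
clock: 8.52
eef_pos: [0.6227, 0.0333, 0.1505]
tool_rot: [-179.0, 23.1, 178.0]
ft_force: [0.3, 0.7, -3.2]
gripper_width: 0.0359
```

```bash
python3 st.py
python3 - <<'E'
from plan import *
p,r=cur()
t=ori(0,0,1);g2=np.array([.66,.034,.175]);a=seg(p,r,tcp(g2,t),t,8)
E
```

```text
[-2.3, 27.46, -12.96, 126.3, 71.03, 13.36, 7.09] [0.6227, 0.0333, 0.1505] [-178.98   23.08  178.02] 0.0359 [ 0.3  0.7 -3.2] 8.5167
tool x,y,z [[-0.919, 0.032, -0.392], [0.042, 0.999, -0.016], [0.391, -0.031, -0.92]] grasp [0.6153 0.0339 0.1678] fwd tilt 23.04
8 rows [-0.0079, 0.0003, 0.0006, -0.0351, 0.5765, -0.0541] mm/row 4.8 deg 2.9 end err mm [ 0.1 -0.  -0.1]
```

Emit:
send_rows(deltas=[-0.008,0,0.0006,-0.035,0.577,-0.054,-1,-0.008,0,0.0006,-0.035,0.577,-0.054,-1,-0.008,0,0.0006,-0.035,0.577,-0.054,-1,-0.008,0,0.0006,-0.035,0.577,-0.054,-1,-0.008,0,0.0006,-0.035,0.577,-0.054,-1,-0.008,0,0.0006,-0.035,0.577,-0.054,-1,-0.008,0,0.0006,-0.035,0.577,-0.054,-1,-0.008,0,0.0006,-0.035,0.577,-0.054,-1])

```text
clock: 9.18
eef_pos: [0.6597, 0.0296, 0.1567]
tool_rot: [-179.6, 1.2, 179.6]
ft_force: [0.7, -0.3, -4.2]
gripper_width: 0.0359
```

```bash
python3 st.py
python3 - <<'E'
from plan import *
p,r=cur()
t=ori(1.5,-27,1);g2=np.array([.66,.034,.175]);a=seg(p,r,tcp(g2,t),t,6)
t=ori(1.5,-54.5,1);a=seg(*a,tcp(g2,t),t,6)
E
```

```text
[16.82, 38.19, -38.83, 103.03, 31.92, 49.02, 52.35] [0.6597, 0.0296, 0.1567] [-179.59    1.2   179.63] 0.0359 [ 0.7 -0.3 -4.2] 9.1833
tool x,y,z [[-1.0, 0.006, -0.021], [0.007, 1.0, -0.007], [0.021, -0.007, -1.0]] grasp [0.6593 0.0297 0.1755] fwd tilt 1.2
6 rows [0.0023, 0.0012, -0.0, 0.0007, 0.9397, -0.0647] mm/row 1.6 deg 4.71 end err mm [ 0.1  0.1 -0.1]
6 rows [0.0025, -0.0, -0.0001, 0.0, 0.9166, -0.0] mm/row 1.5 deg 4.58 end err mm [ 0.1  0.1 -0.1]
```

Emit:
send_rows(deltas=[0.0023,0.0012,0,0,0.94,-0.065,-1,0.0023,0.0012,0,0,0.94,-0.065,-1,0.0023,0.0012,0,0,0.94,-0.065,-1,0.0023,0.0012,0,0,0.94,-0.065,-1,0.0023,0.0012,0,0,0.94,-0.065,-1,0.0023,0.0012,0,0,0.94,-0.065,-1,0.0025,0,0,0,0.917,0,-1,0.0025,0,0,0,0.917,0,-1,0.0025,0,0,0,0.917,0,-1,0.0025,0,0,0,0.917,0,-1,0.0025,0,0,0,0.917,0,-1,0.0025,0,0,0,0.917,0,-1])

```text
clock: 10.18
eef_pos: [0.6401, 0.0331, 0.1525]
tool_rot: [-179.4, -52.0, -178.6]
ft_force: [-1.6, -0.6, -4.7]
gripper_width: 0.0357
```

```bash
python3 st.py
python3 - <<'E'
from workcell import vision
import cv2,pickle
for n in("wrist","scene","top"):
  s=vision.snapshot(n);pickle.dump(s,open(f"pics/{n}5.pkl","wb"));im=s['image'][:,:,::-1]
  if n=="scene": im=cv2.resize(im[110:250,190:340],(750,700))[:600]
  if n=="top": im=cv2.resize(im[130:230,190:320],(780,600))
  cv2.imwrite(f'pics/{n}5.png',im)
E
```

```text
[1.11, 59.09, -16.59, 67.31, 4.75, 106.52, 76.39] [0.6401, 0.0331, 0.1525] [-179.37  -51.98 -178.59] 0.0357 [-1.6 -0.6 -4.7] 10.1833
tool x,y,z [[-0.616, -0.015, 0.788], [-0.033, 0.999, -0.007], [-0.787, -0.03, -0.616]] grasp [0.6549 0.0337 0.164 ] fwd tilt -51.97
```

View pics/wrist5.png

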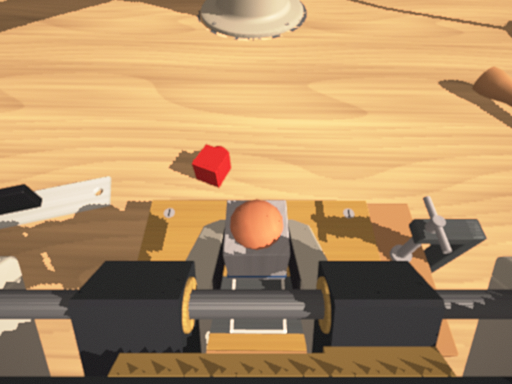

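View pics/scene5.png

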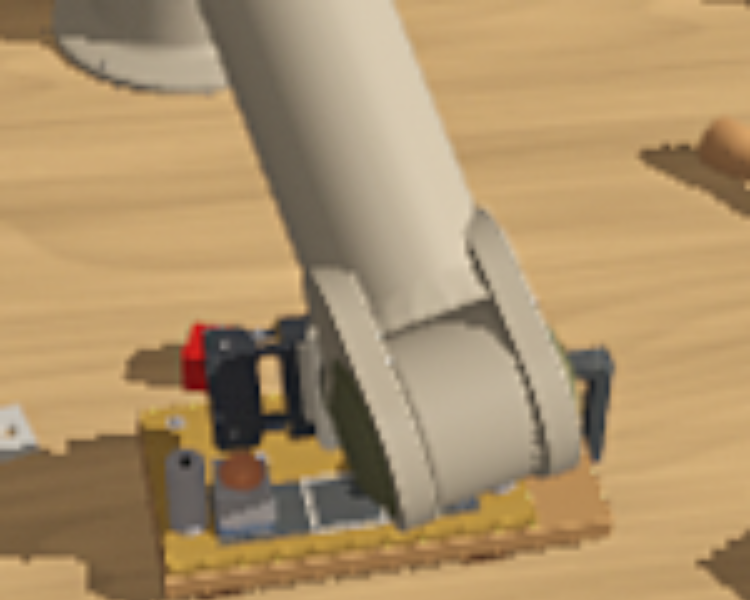

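View pics/top5.png

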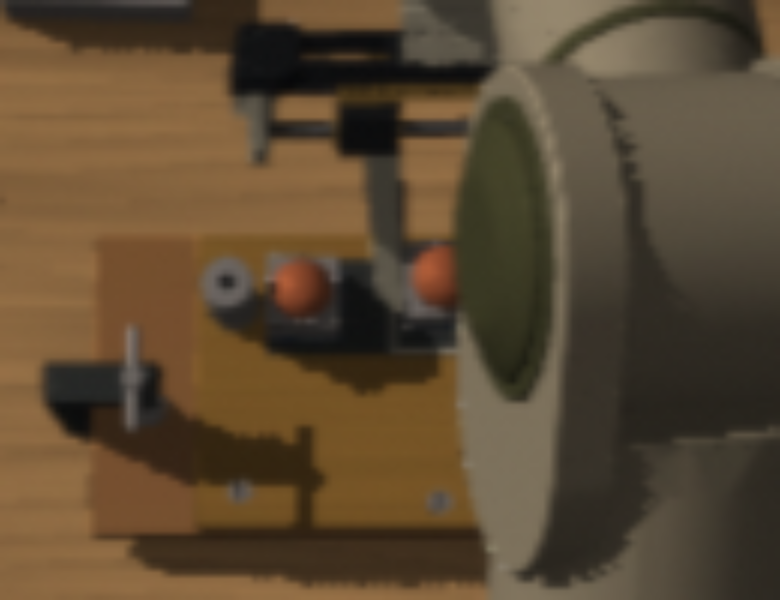

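```bash
cat > post.py <<'E'
from plan import *
rg=R.from_matrix(np.array([[-.812,.075,-.579],[.089,.996,.004],[.577,-.049,-.815]]).T)
pg=np.array([.597,.0458,.0529])
a=np.radians(-5.2);f=np.array([np.cos(a),np.sin(a),0])
ctr=np.array([.6125,.0427,.060])
ctr=ctr+ (rg.as_matrix()[:,1])*((pg-ctr)@rg.as_matrix()[:,1])   # centred between pads
Rp=np.c_[np.cross(rg.as_matrix()[:,1],-f),rg.as_matrix()[:,1],-f]  # post x,y,z
rel_t=rg.inv().apply(ctr-pg);rel_r=rg.inv()*R.from_matrix(Rp)
def post(p,r):
    c=p+r.apply(rel_t);q=r*rel_r
    cor=[c+q.apply([sx*.018,sy*.018,0]) for sx in(1,-1) for sy in(1,-1)]
    return c,q.apply([0,0,1]),np.array(cor)
E
cat > d.py <<'E'
from post import *
p,r=cur();c,ax,cor=post(p,r);print("foot",c.round(4),"axis",ax.round(3),"lean",np.degrees(np.arccos(ax[2])).round(1));print(cor.round(4))
E
python3 d.py
python3 - <<'E'
from post import *
p,r=cur()
t=ori(1.5,-50,1);c,ax,cor=post(np.zeros(3),t)
print("lean",np.degrees(np.arccos(ax[2])))
i=cor[:,2].argsort()[:2];edge=cor[i].mean(0)
fh=np.array([np.cos(np.radians(1.5)),np.sin(np.radians(1.5)),0])
target=np.array([.660,.034,.043])-.018*fh
pt=target-edge;print("tcp target",pt, "foot ctr",pt+c)
hi=pt+[0,0,.05];b=seg(p,r,hi,t,5);seg(*b,pt,t,5)
E
```

```text
foot [0.6459 0.0339 0.1386] axis [-0.044  0.01   0.999] lean 2.6
[[0.6632 0.0526 0.1392]
 [0.6645 0.0166 0.1396]
 [0.6272 0.0512 0.1376]
 [0.6286 0.0153 0.138 ]]
lean 4.615204430855546
tcp target [0.65159689 0.03377996 0.05954043] foot ctr [0.65994166 0.03399847 0.04444829]
5 rows [-0.0144, -0.0001, 0.0058, -0.0366, -0.084, -0.004] mm/row 9.3 deg 0.46 end err mm [-0.1 -0.1 -0.1]
5 rows [-0.0127, 0.0, 0.0107, -0.0, -0.0, 0.0] mm/row 10.0 deg 0.0 end err mm [-0.2 -0.1  0.1]
```

Emit:
send_rows(deltas=[-0.0144,0,0.0058,-0.037,-0.084,-0.004,-1,-0.0144,0,0.0058,-0.037,-0.084,-0.004,-1,-0.0144,0,0.0058,-0.037,-0.084,-0.004,-1,-0.0144,0,0.0058,-0.037,-0.084,-0.004,-1,-0.0144,0,0.0058,-0.037,-0.084,-0.004,-1,0,0,0,0,0,0,-1])

```text
clock: 10.83
eef_pos: [0.6524, 0.0356, 0.1103]
tool_rot: [178.7, -49.8, -177.6]
ft_force: [-0.9, -0.5, -3.6]
gripper_width: 0.0361
```

```bash
python3 st.py; python3 d.py
python3 - <<'E'
from plan import *
from workcell import vision
import cv2,pickle
s=vision.snapshot("wrist");pickle.dump(s,open("pics/w6.pkl","wb"));cv2.imwrite('pics/w6.png',s['image'][:,:,::-1])
s=vision.snapshot("scene");pickle.dump(s,open("pics/s6.pkl","wb"));cv2.imwrite('pics/s6.png',cv2.resize(s['image'][150:250,190:340,::-1],(750,500)))
p,r=cur();t=ori(1.5,-50,1);seg(p,r,[.6516,.0338,.0645],t,5)
E
```

```text
[1.47, 61.32, -16.78, 66.88, 4.97, 102.54, 77.04] [0.6524, 0.0356, 0.1103] [ 178.71  -49.84 -177.65] 0.0361 [-0.9 -0.5 -3.6] 10.8333
tool x,y,z [[-0.644, -0.026, 0.764], [-0.024, 1.0, 0.015], [-0.764, -0.009, -0.645]] grasp [0.6668 0.0358 0.1224] fwd tilt -49.85
foot [0.6608 0.036  0.0953] axis [-0.083 -0.016  0.996] lean 4.8
[[0.6783 0.0544 0.097 ]
 [0.6792 0.0185 0.0965]
 [0.6425 0.0536 0.094 ]
 [0.6433 0.0176 0.0935]]
5 rows [-0.0119, -0.0009, 0.0104, 0.0245, 0.0063, 0.0229] mm/row 9.5 deg 0.17 end err mm [ 0.1 -0.1  0.1]
```

View pics/w6.png

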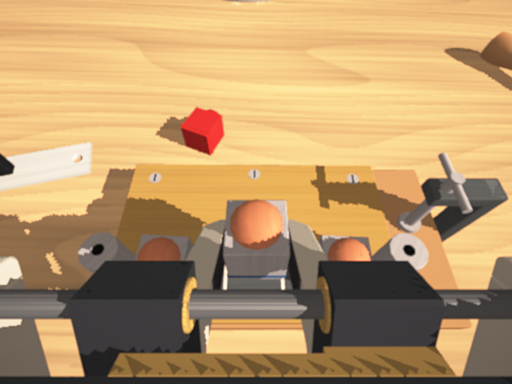

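View pics/s6.png

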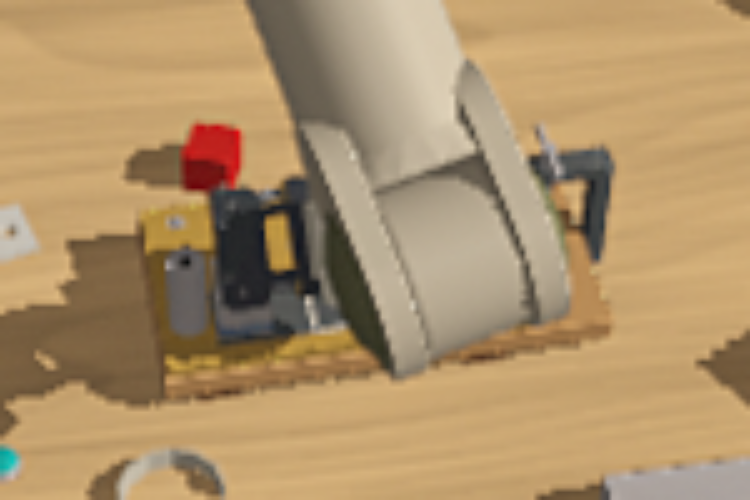

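Emit:
send_rows(deltas=[-0.0119,-0.0009,0.0104,0.0245,0.006,0.023,-1,-0.0119,-0.0009,0.0104,0.0245,0.006,0.023,-1,-0.0119,-0.0009,0.0104,0.0245,0.006,0.023,-1,-0.0119,-0.0009,0.0104,0.0245,0.006,0.023,-1,-0.0119,-0.0009,0.0104,0.0245,0.006,0.023,-1,0,0,0,0,0,0,-1])

```text
clock: 11.43
eef_pos: [0.6508, 0.034, 0.0623]
tool_rot: [-179.9, -50.1, -178.5]
ft_force: [-0.6, -0.2, -3.9]
gripper_width: 0.0357
```

```bash
python3 st.py; python3 d.py
python3 - <<'E'
from plan import *
p,r=cur();t=ori(1.5,-50,1);seg(p,r,[.6516,.0338,.0593],t,3)
E
```

```text
[1.05, 64.23, -16.17, 67.24, 5.94, 99.67, 76.89] [0.6508, 0.034, 0.0623] [-179.93  -50.13 -178.5 ] 0.0357 [-0.6 -0.2 -3.9] 11.4333
tool x,y,z [[-0.641, -0.017, 0.768], [-0.027, 1.0, -0.001], [-0.767, -0.021, -0.641]] grasp [0.6652 0.0344 0.0743] fwd tilt -50.12
foot [0.6591 0.0342 0.0472] axis [-0.078 -0.001  0.997] lean 4.5
[[0.6765 0.0527 0.0485]
 [0.6775 0.0167 0.0486]
 [0.6406 0.0517 0.0457]
 [0.6416 0.0157 0.0458]]
3 rows [-0.0016, -0.0001, 0.0007, -0.0049, -0.0088, 0.0001] mm/row 1.0 deg 0.05 end err mm [ 0.1  0.  -0. ]
```

Emit:
send_rows(deltas=[-0.0022,0,0.0019,0,0,0,-1,-0.0022,0,0.0019,0,0,0,-1,0,0,0,0,0,0,-1])

```text
clock: 11.68
eef_pos: [0.652, 0.0341, 0.0615]
tool_rot: [-180.0, -49.9, -178.5]
ft_force: [-0.4, 1.3, -3.4]
gripper_width: 0.0362
```

```bash
python3 st.py; python3 d.py
```

```text
[1.06, 64.25, -16.18, 67.16, 5.96, 99.53, 76.91] [0.652, 0.0341, 0.0615] [-179.99  -49.93 -178.48] 0.0362 [-0.4  1.3 -3.4] 11.6833
tool x,y,z [[-0.643, -0.017, 0.765], [-0.027, 1.0, -0.0], [-0.765, -0.02, -0.644]] grasp [0.6663 0.0345 0.0736] fwd tilt -49.92
foot [0.6603 0.0343 0.0464] axis [-0.082 -0.001  0.997] lean 4.7
[[0.6778 0.0528 0.0479]
 [0.6787 0.0168 0.0479]
 [0.6419 0.0518 0.0449]
 [0.6429 0.0159 0.045 ]]
```

Emit:
send_rows(deltas=[-0.0022,0,0.0019,0,0,0,-1,0,0,0,0,0,0,-1,0,0,0,0,0,0,-1])

```text
clock: 11.93
eef_pos: [0.6519, 0.0341, 0.06]
tool_rot: [-180.0, -49.9, -178.5]
ft_force: [0.1, -0.6, -4.0]
gripper_width: 0.0358
```

```bash
python3 st.py; python3 d.py|head -1
```

```text
[1.07, 64.34, -16.18, 67.17, 5.98, 99.42, 76.91] [0.6519, 0.0341, 0.06] [-179.99  -49.93 -178.48] 0.0358 [ 0.1 -0.6 -4. ] 11.9333
tool x,y,z [[-0.644, -0.017, 0.765], [-0.027, 1.0, -0.0], [-0.765, -0.02, -0.644]] grasp [0.6663 0.0345 0.0721] fwd tilt -49.92
foot [0.6603 0.0343 0.0449] axis [-0.082 -0.001  0.997] lean 4.7
```

Edge estimated at 43.5 mm; lower until contact shows.

Emit:
send_rows(deltas=[-0.002,0,0.0016,0,0,0,-1,0,0,0,0,0,0,-1,0,0,0,0,0,0,-1])

```text
clock: 12.18
eef_pos: [0.6521, 0.0341, 0.0586]
tool_rot: [-180.0, -49.9, -178.5]
ft_force: [1.0, 0.4, -0.7]
gripper_width: 0.0358
```

```bash
python3 st.py; python3 d.py|head -1
```

```text
[1.06, 64.44, -16.17, 67.14, 6.0, 99.35, 76.92] [0.6521, 0.0341, 0.0586] [-179.99  -49.92 -178.48] 0.0358 [ 1.   0.4 -0.7] 12.1833
tool x,y,z [[-0.644, -0.017, 0.765], [-0.027, 1.0, -0.0], [-0.765, -0.02, -0.644]] grasp [0.6665 0.0344 0.0707] fwd tilt -49.91
foot [0.6605 0.0343 0.0435] axis [-0.082 -0.001  0.997] lean 4.7
```

Emit:
send_rows(deltas=[0,0,0,0,0,0,-0.1,0,0,0,0,0,0,0.05,0,0,0,0,0,0,0.05,0,0,0,0,0,0,0.05])

```text
clock: 12.52
eef_pos: [0.6518, 0.0341, 0.0584]
tool_rot: [-180.0, -50.0, -178.5]
ft_force: [-0.7, 0.7, 0.4]
gripper_width: 0.0486
```

```bash
python3 st.py
python3 - <<'E'
from workcell import vision
import cv2,pickle
s=vision.snapshot("wrist");pickle.dump(s,open("pics/w7.pkl","wb"));cv2.imwrite('pics/w7.png',s['image'][:,:,::-1])
E
```

```text
[1.06, 64.46, -16.17, 67.17, 6.0, 99.35, 76.92] [0.6518, 0.0341, 0.0584] [-179.99  -49.97 -178.47] 0.0486 [-0.7  0.7  0.4] 12.5167
tool x,y,z [[-0.643, -0.017, 0.766], [-0.027, 1.0, -0.0], [-0.765, -0.021, -0.643]] grasp [0.6661 0.0345 0.0704] fwd tilt -49.96
```

View pics/w7.png

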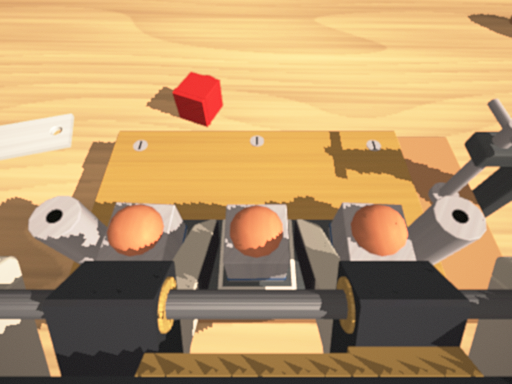

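Emit:
send_rows(deltas=[0,0,-0.02,0,0,0,0.05,0,0,-0.035,0,0,0,0.05,0,0,-0.05,0,0,0,0.05,0,0,-0.06,0,0,0,0.05,0,0,-0.06,0,0,0,0.05,0,0,0,0,0,0,0.05])

```text
clock: 13.07
eef_pos: [0.7231, 0.0357, 0.1279]
tool_rot: [-179.1, -45.2, -179.3]
ft_force: [0.1, 1.8, 2.2]
gripper_width: 0.049
```

```bash
python3 st.py
python3 - <<'E'
from workcell import vision
import cv2,pickle
s=vision.snapshot("wrist");pickle.dump(s,open("pics/w8.pkl","wb"));cv2.imwrite('pics/w8.png',s['image'][:,:,::-1])
from plan import *
p,r=cur();t=ori(-5,0,1);a=seg(p,r,[.62,-.05,.32],t,12)
E
```

```text
[-3.99, 62.8, -5.27, 55.74, 0.2, 106.55, 82.75] [0.7231, 0.0357, 0.1279] [-179.1   -45.16 -179.26] 0.049 [0.1 1.8 2.2] 13.0667
tool x,y,z [[-0.705, -0.009, 0.709], [-0.024, 1.0, -0.011], [-0.709, -0.025, -0.705]] grasp [0.7364 0.0362 0.1412] fwd tilt -45.15
12 rows [0.0243, -0.013, -0.0191, -0.0452, -0.7563, 0.1011] mm/row 20.1 deg 3.82 end err mm [-0.3  0.1 -0.1]
```

View pics/w8.png

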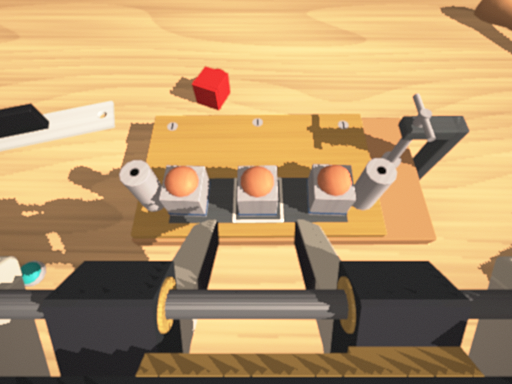

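Emit:
send_rows(deltas=[0.0243,-0.013,-0.0191,-0.045,-0.756,0.101,0.05,0.0243,-0.013,-0.0191,-0.045,-0.756,0.101,0.05,0.0243,-0.013,-0.0191,-0.045,-0.756,0.101,0.05,0.0243,-0.013,-0.0191,-0.045,-0.756,0.101,0.05,0.0243,-0.013,-0.0191,-0.045,-0.756,0.101,0.05,0.0243,-0.013,-0.0191,-0.045,-0.756,0.101,0.05,0.0243,-0.013,-0.0191,-0.045,-0.756,0.101,0.05,0.0243,-0.013,-0.0191,-0.045,-0.756,0.101,0.05,0.0243,-0.013,-0.0191,-0.045,-0.756,0.101,0.05,0.0243,-0.013,-0.0191,-0.045,-0.756,0.101,0.05,0.0243,-0.013,-0.0191,-0.045,-0.756,0.101,0.05,0.0243,-0.013,-0.0191,-0.045,-0.756,0.101,0.05])

```text
clock: 14.12
eef_pos: [0.6176, -0.0509, 0.3175]
tool_rot: [179.9, -0.3, 175.0]
ft_force: [-0.1, -0.1, 0.9]
gripper_width: 0.0489
```

```bash
python3 st.py
python3 - <<'E'
from plan import *
p,r=cur()
t=R.from_euler('xyz',[180,0,106.4],degrees=True);a=seg(p,r,[.545,-.2825,.20],t,18)
E
```

```text
[3.75, 21.9, -5.94, 98.95, 2.36, 59.56, 82.02] [0.6176, -0.0509, 0.3175] [179.86  -0.31 174.99] 0.0489 [-0.1 -0.1  0.9] 14.1167
tool x,y,z [[-0.996, 0.087, 0.005], [0.087, 0.996, 0.002], [-0.005, 0.003, -1.0]] grasp [ 0.6177 -0.051   0.3363] fwd tilt -0.29
18 rows [-0.0082, -0.0224, 0.0108, -0.0007, -0.0039, 0.7621] mm/row 15.7 deg 3.81 end err mm [0.2 0.2 0.5]
```

Emit:
send_rows(deltas=[-0.0082,-0.0224,0.0108,0,-0.004,0.762,0.05,-0.0082,-0.0224,0.0108,0,-0.004,0.762,0.05,-0.0082,-0.0224,0.0108,0,-0.004,0.762,0.05,-0.0082,-0.0224,0.0108,0,-0.004,0.762,0.05,-0.0082,-0.0224,0.0108,0,-0.004,0.762,0.05,-0.0082,-0.0224,0.0108,0,-0.004,0.762,0.05,-0.0082,-0.0224,0.0108,0,-0.004,0.762,0.05,-0.0082,-0.0224,0.0108,0,-0.004,0.762,0.05,-0.0082,-0.0224,0.0108,0,-0.004,0.762,0.05,-0.0082,-0.0224,0.0108,0,-0.004,0.762,0.05,-0.0082,-0.0224,0.0108,0,-0.004,0.762,0.05,-0.0082,-0.0224,0.0108,0,-0.004,0.762,0.05])

```text
clock: 15.12
eef_pos: [0.6003, -0.2172, 0.2381]
tool_rot: [-179.8, -0.3, 129.1]
ft_force: [-1.2, -0.0, -0.3]
gripper_width: 0.0493
```

Emit:
send_rows(deltas=[-0.0082,-0.0224,0.0108,0,-0.004,0.762,0.05,-0.0082,-0.0224,0.0108,0,-0.004,0.762,0.05,-0.0082,-0.0224,0.0108,0,-0.004,0.762,0.05,-0.0082,-0.0224,0.0108,0,-0.004,0.762,0.05,-0.0082,-0.0224,0.0108,0,-0.004,0.762,0.05,-0.0082,-0.0224,0.0108,0,-0.004,0.762,0.05,0,0,0,0,0,0,0.05])

```text
clock: 15.7
eef_pos: [0.5426, -0.2838, 0.1989]
tool_rot: [-179.6, -0.1, 106.1]
ft_force: [-0.4, 0.6, 0.3]
gripper_width: 0.0487
```

```bash
python3 st.py
python3 - <<'E'
from workcell import vision
import cv2,pickle
for n in("wrist","scene","top"):
  s=vision.snapshot(n);pickle.dump(s,open(f"pics/{n}9.pkl","wb"));im=s['image'][:,:,::-1]
  if n=="scene": im=cv2.resize(im[165:240,205:325],(800,500),interpolation=cv2.INTER_CUBIC)
  if n=="top": im=cv2.resize(im[160:230,195:315],(780,455),interpolation=cv2.INTER_CUBIC)
  if n=="wrist": im=cv2.resize(im,(768,576))
  cv2.imwrite(f'pics/{n}9.png',im)
E
```

```text
[13.29, 28.4, 13.06, 108.4, -8.55, 44.5, 47.03] [0.5426, -0.2838, 0.1989] [-1.7961e+02 -9.0000e-02  1.0606e+02] 0.0487 [-0.4  0.6  0.3] 15.7
tool x,y,z [[-0.277, 0.961, 0.002], [0.961, 0.277, -0.007], [-0.007, -0.0, -1.0]] grasp [ 0.5427 -0.2837  0.2177] fwd tilt -0.4
```

View pics/wrist9.png

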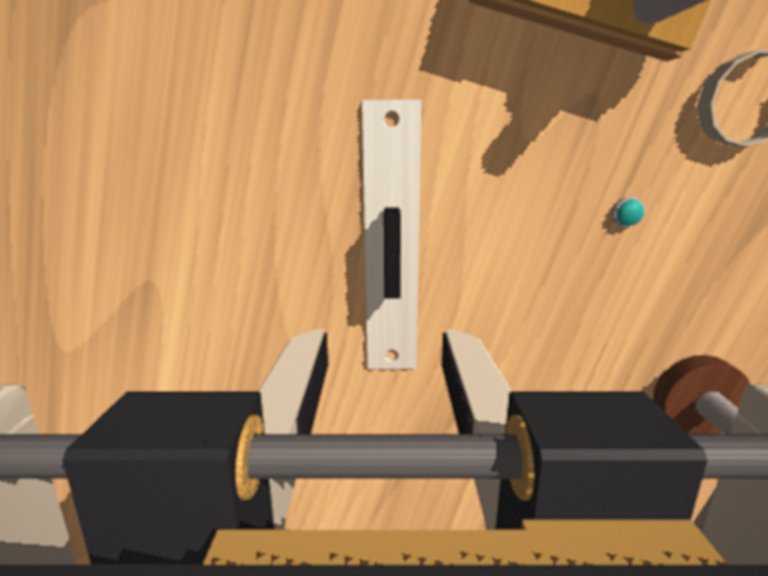

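View pics/scene9.png

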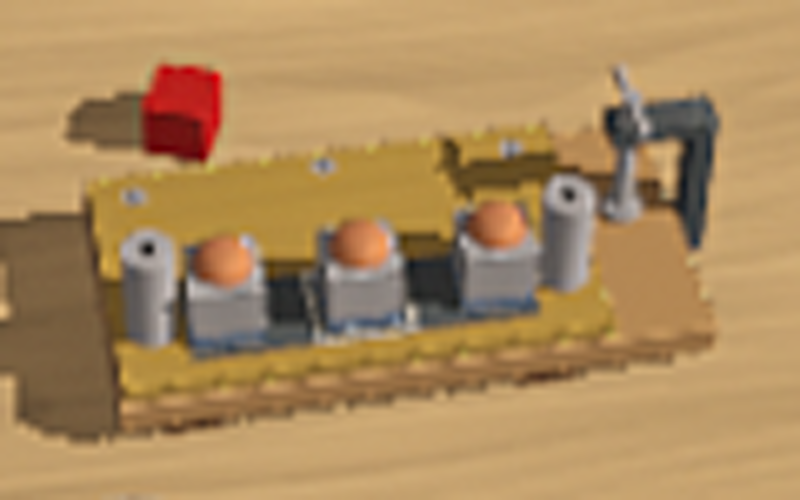

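View pics/top9.png

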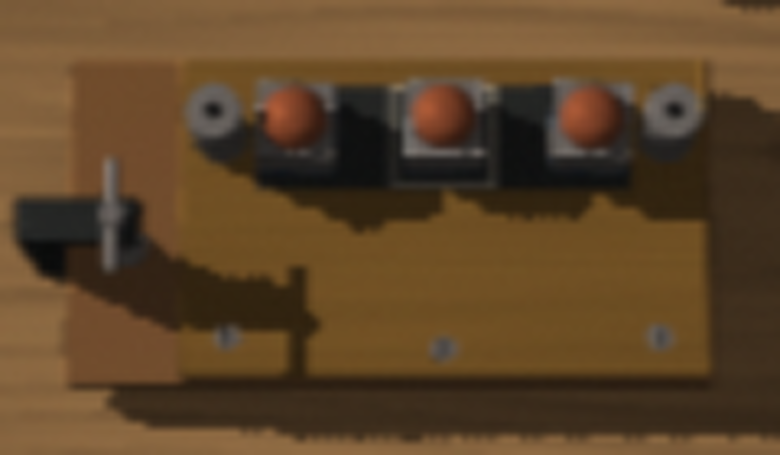

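Run:
```python
from h import *
s=pickle.load(open("pics/wrist9.pkl","rb"))
f=lambda p,z:ray(s,((p[0]+.5)/1.5-.5,(p[1]+.5)/1.5-.5),z)
a=f((391.5,118),.005);b=f((391,355),.005);v=a-b
print(a,b,np.linalg.norm(v),(a+b)/2,np.degrees(np.arctan2(-v[0],v[1])))
G=[f(p,.041) for p in [(384,208),(400,208),(400.5,298),(385,298)]];print(np.mean(G,0),[np.linalg.norm(G[i]-G[i-1]).round(4) for i in range(4)])
C=[f(p,.005) for p in [(361,100),(421,100),(415,369),(367,369)]];print(np.mean(C,0),[np.linalg.norm(C[i]-C[i-1]).round(4) for i in range(4)])
```

```text
[ 0.51891661 -0.18310869  0.005     ] [ 0.57739976 -0.38405469  0.005     ] 0.2092834790319189 [ 0.54815819 -0.28358169  0.005     ] 16.227063713417575
[ 0.54817797 -0.28141534  0.041     ] [np.float64(0.0728), np.float64(0.0122), np.float64(0.0728), np.float64(0.0126)]
[ 0.54817475 -0.28438401  0.005     ] [np.float64(0.2375), np.float64(0.0471), np.float64(0.2372), np.float64(0.0457)]
```

Run:
```python
from plan import *
p,r=cur()
t=R.from_euler('xyz',[180,0,106.3],degrees=True);a=seg(p,r,[.5475,-.2835,.06],t,6);seg(*a,[.5475,-.2835,.0125],t,3)
```

```text
6 rows [-0.0006, 0.0002, 0.039, -0.0058, -0.0005, 0.0079] mm/row 23.4 deg 0.05 end err mm [ 0.  -0.2  0.1]
3 rows [0.0001, 0.0, 0.0265, -0.0, -0.0, -0.0] mm/row 15.9 deg 0.0 end err mm [-0.   0.  -0.1]
```

Emit:
send_rows(deltas=[-0.0006,0.0002,0.039,-0.006,0,0.008,0.05,-0.0006,0.0002,0.039,-0.006,0,0.008,0.05,-0.0006,0.0002,0.039,-0.006,0,0.008,0.05,-0.0006,0.0002,0.039,-0.006,0,0.008,0.05,-0.0006,0.0002,0.039,-0.006,0,0.008,0.05,-0.0006,0.0002,0.039,-0.006,0,0.008,0.05,0,0,0,0,0,0,0.05])

```text
clock: 16.43
eef_pos: [0.5463, -0.2825, 0.0565]
tool_rot: [-179.8, -0.2, 106.3]
ft_force: [0.2, 0.8, 0.7]
gripper_width: 0.0485
```

```bash
python3 st.py;python3 - <<'E'
from workcell import vision
import cv2,pickle
s=vision.snapshot("wrist");cv2.imwrite('pics/w10.png',s['image'][:,:,::-1])
from plan import *
p,r=cur()
t=R.from_euler('xyz',[180,0,106.3],degrees=True);a=seg(p,r,[.5475,-.2835,.0125],t,3)
E
```

```text
[16.24, 39.37, 8.87, 113.49, -11.97, 28.28, 50.04] [0.5463, -0.2825, 0.0565] [-179.8    -0.2   106.32] 0.0485 [0.2 0.8 0.7] 16.4333
tool x,y,z [[-0.281, 0.96, 0.004], [0.96, 0.281, -0.003], [-0.004, 0.002, -1.0]] grasp [ 0.5463 -0.2826  0.0753] fwd tilt -0.24
3 rows [-0.0003, 0.0004, 0.0256, -0.0092, -0.009, -0.0016] mm/row 15.3 deg 0.06 end err mm [-0.   0.1 -0.1]
```

View pics/w10.png

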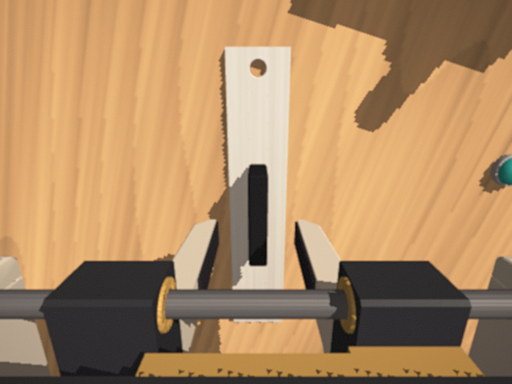

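Emit:
send_rows(deltas=[-0.0003,0.0004,0.0256,-0.009,-0.009,0,0.05,-0.0003,0.0004,0.0256,-0.009,-0.009,0,0.05,-0.0003,0.0004,0.0245,-0.009,-0.009,0,0.05,0,0,0,0,0,0,0.05,0,0,0,0,0,0,0.05])

```text
clock: 16.9
eef_pos: [0.5485, -0.2849, 0.0157]
tool_rot: [179.9, 0.2, 106.2]
ft_force: [0.4, -0.3, 0.0]
gripper_width: 0.0488
```

```bash
python3 st.py
```

```text
[17.25, 42.87, 7.5, 114.24, -12.8, 23.44, 50.71] [0.5485, -0.2849, 0.0157] [1.7985e+02 1.7000e-01 1.0619e+02] 0.0488 [ 0.4 -0.3  0. ] 16.9
tool x,y,z [[-0.279, 0.96, -0.003], [0.96, 0.279, 0.003], [0.003, -0.002, -1.0]] grasp [ 0.5484 -0.2848  0.0345] fwd tilt 0.19
```

Emit:
send_rows(deltas=[0.0025,-0.001,0.0075,0,0,0,0.05,0,0,0,0,0,0,0.05,0,0,0,0,0,0,-0.3,0,0,0,0,0,0,-0.6,0,0,0,0,0,0,-1,0,0,0,0,0,0,-1,0,0,0,0,0,0,-1,0,0,0,0,0,0,-1,0,0,0,0,0,0,-1], grip_force=30)

```text
clock: 17.65
eef_pos: [0.5469, -0.284, 0.0103]
tool_rot: [179.9, 0.2, 106.1]
ft_force: [-0.4, 0.4, 1.4]
gripper_width: 0.0141
```

```bash
python3 st.py
```

```text
[17.32, 43.28, 7.33, 114.55, -12.92, 22.71, 50.74] [0.5469, -0.284, 0.0103] [179.88   0.18 106.13] 0.0141 [-0.4  0.4  1.4] 17.65
tool x,y,z [[-0.278, 0.961, -0.003], [0.961, 0.278, 0.002], [0.003, -0.002, -1.0]] grasp [ 0.5469 -0.2839  0.0291] fwd tilt 0.17
```

Emit:
send_rows(deltas=[0,0,-0.01,0,0,0,-1,0,0,-0.03,0,0,0,-1,0,0,-0.05,0,0,0,-1,0,0,-0.06,0,0,0,-1,0,0,-0.06,0,0,0,-1,0,0,-0.06,0,0,0,-1,0,0,-0.05,0,0,0,-1,0,0,-0.03,0,0,0,-1,0,0,0,0,0,0,-1], grip_force=45)

```text
clock: 18.4
eef_pos: [0.5475, -0.2844, 0.2247]
tool_rot: [179.6, 0.4, 106.1]
ft_force: [0.9, 0.1, -1.7]
gripper_width: 0.0134
```

```bash
python3 st.py;python3 - <<'E'
from workcell import vision
import cv2,pickle
for n in ("wrist","top"):
  s=vision.snapshot(n);pickle.dump(s,open(f"pics/{n}11.pkl","wb"));im=s['image'][:,:,::-1]
  cv2.imwrite(f'pics/{n}11.png',cv2.resize(im,(768,576)) if n=="wrist" else cv2.resize(im[150:270,300:450],(750,600)))
from plan import *
p,r=cur()
t=R.from_euler('xyz',[180,0,91.5],degrees=True);a=seg(p,r,[.660,.034,.20],t,14)
E
```

```text
[12.65, 26.68, 13.79, 107.08, -8.42, 46.64, 46.86] [0.5475, -0.2844, 0.2247] [179.59   0.4  106.09] 0.0134 [ 0.9  0.1 -1.7] 18.4
tool x,y,z [[-0.277, 0.961, -0.007], [0.961, 0.277, 0.007], [0.009, -0.005, -1.0]] grasp [ 0.5474 -0.2843  0.2435] fwd tilt 0.5
14 rows [0.0352, 0.0196, 0.0024, 0.0025, 0.0025, 0.2089] mm/row 24.2 deg 1.04 end err mm [0.2 0.4 0. ]
```

View pics/wrist11.png

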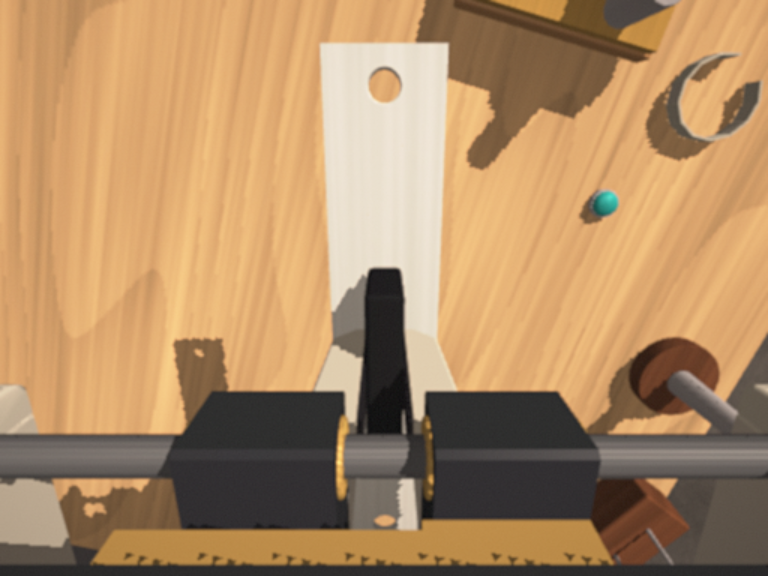

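```bash
cat > plate.py <<'E'
from h import *
from scipy.spatial.transform import Rotation as R
from scipy.optimize import least_squares
def plate(s,far,near,p,r):
    """hole pixels (full-res coords); solve plate tilt (about tool y), offset along tool x, fore height fixed from grasp"""
    X,Y,Z=r.as_matrix().T
    def holes(q):
        pitch,yaw,dx,dy,dz=q
        e=R.from_rotvec(Y*pitch)*R.from_rotvec(Z*yaw)
        c=p+Z*(.0053+dz)+X*dx+Y*dy  # plate top centre approx
        return c+e.apply(X)*.104,c-e.apply(X)*.104
    def f(q):
        a,b=holes(q);return np.r_[proj(s,a)-far,proj(s,b)-near,q[4]*1000*.7]
    u=least_squares(f,np.zeros(5));a,b=holes(u.x)
    print("pitch deg",np.degrees(u.x[0]).round(2),"yaw",np.degrees(u.x[1]).round(2),"dx,dy,dz mm",(u.x[2:]*1e3).round(2),"res",u.fun.round(2))
    print("far",a.round(4),"near",b.round(4),"mid",((a+b)/2).round(4));return a,b,u.x
E
python3 - <<'E'
from plate import *
s=pickle.load(open("pics/wrist11.pkl","rb"))
r=R.from_euler('xyz',[179.59,.40,106.09],degrees=True)
g=lambda u,v:np.array([(u+.5)/1.5-.5,(v+.5)/1.5-.5])
plate(s,g(385,85),g(385,520),np.array([.5475,-.2844,.2247]),r)
E
```

```text
pitch deg 0.79 yaw -0.04 dx,dy,dz mm [0.36 1.25 0.  ] res [-0.  0.  0. -0.  0.]
far [ 0.5197 -0.1838  0.2201] near [ 0.5776 -0.3836  0.2187] mid [ 0.5486 -0.2837  0.2194]
```

Emit:
send_rows(deltas=[0.0352,0.0196,0.0024,0,0,0.209,-1,0.0352,0.0196,0.0024,0,0,0.209,-1,0.0352,0.0196,0.0024,0,0,0.209,-1,0.0352,0.0196,0.0024,0,0,0.209,-1,0.0352,0.0196,0.0024,0,0,0.209,-1,0.0352,0.0196,0.0024,0,0,0.209,-1,0.0352,0.0196,0.0024,0,0,0.209,-1,0.0352,0.0196,0.0024,0,0,0.209,-1,0.0352,0.0196,0.0024,0,0,0.209,-1,0.0352,0.0196,0.0024,0,0,0.209,-1,0.0352,0.0196,0.0024,0,0,0.209,-1])

```text
clock: 19.42
eef_pos: [0.6282, -0.0301, 0.2016]
tool_rot: [-179.9, 0.1, 94.6]
ft_force: [0.7, -0.1, -1.1]
gripper_width: 0.014
```

Emit:
send_rows(deltas=[0.0352,0.0196,0.0024,0,0,0.209,-1,0.03,0.017,0.0024,0,0,0.209,-1,0.015,0.009,0,0,0,0.209,-1,0,0,0,0,0,0,-1,0,0,0,0,0,0,-1])

```text
clock: 19.83
eef_pos: [0.6522, 0.0186, 0.199]
tool_rot: [-180.0, 0.2, 91.6]
ft_force: [-1.1, -0.5, -2.1]
gripper_width: 0.0135
```

```bash
python3 st.py;cat > look.py <<'E'
import sys
from workcell import vision
import cv2,pickle
k=sys.argv[1]
for n in ("wrist","scene","top"):
  s=vision.snapshot(n);pickle.dump(s,open(f"pics/{n}{k}.pkl","wb"));im=s['image'][:,:,::-1]
  if n=="scene": im=cv2.resize(im[120:245,190:340],(750,625))[:600]
  if n=="top": im=cv2.resize(im[130:230,190:320],(780,600),interpolation=cv2.INTER_CUBIC)
  if n=="wrist": im=cv2.resize(im,(768,576),interpolation=cv2.INTER_CUBIC)
  cv2.imwrite(f'pics/{n}{k}.png',im)
E
python3 look.py 12
```

```text
[-18.14, 31.36, 17.45, 103.54, -12.06, 46.97, 6.77] [0.6522, 0.0186, 0.199] [-179.97    0.19   91.58] 0.0135 [-1.1 -0.5 -2.1] 19.8333
tool x,y,z [[-0.027, 1.0, -0.003], [1.0, 0.027, -0.001], [-0.001, -0.003, -1.0]] grasp [0.6523 0.0187 0.2178] fwd tilt -0.03
```

View pics/wrist12.png

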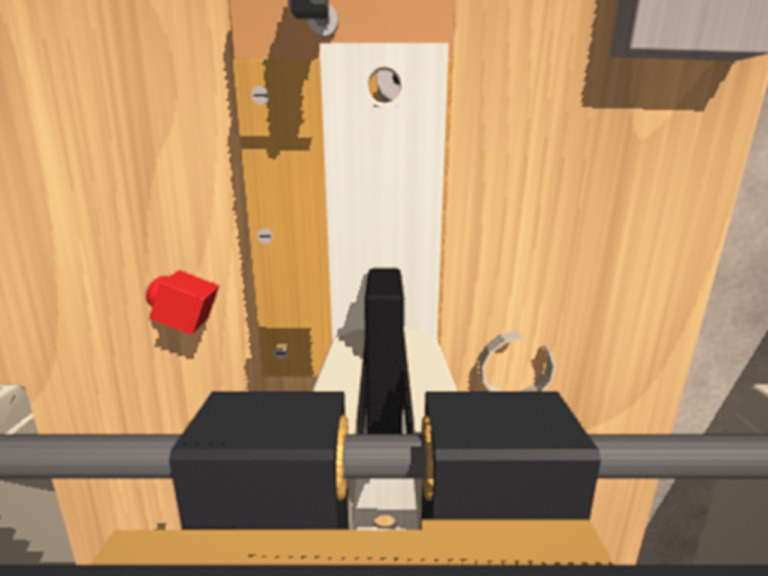

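View pics/scene12.png

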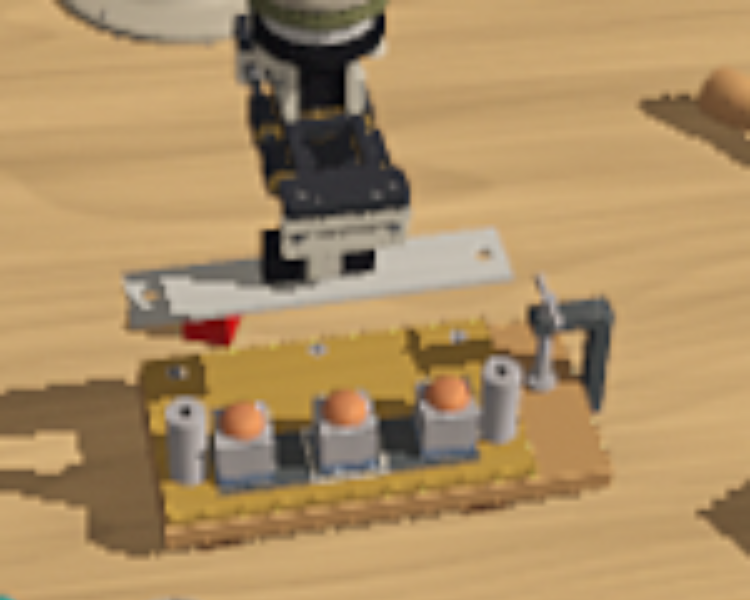

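View pics/top12.png

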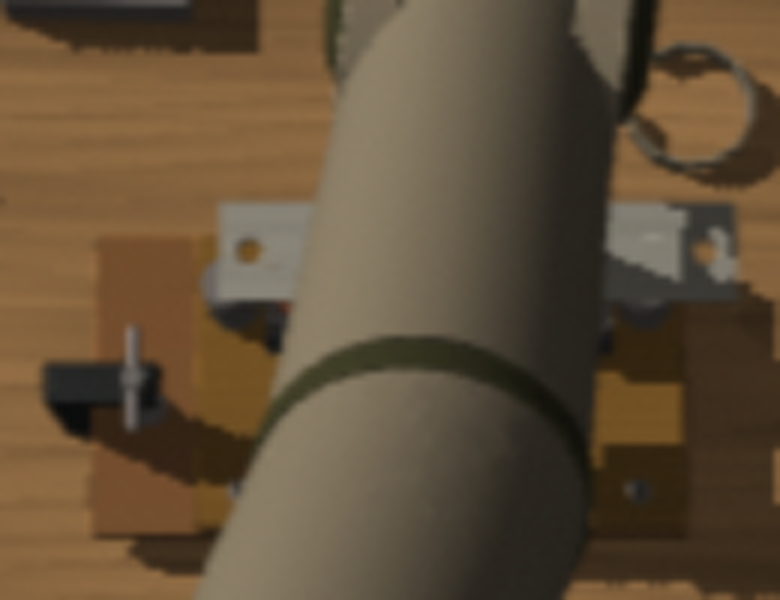

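Run:
```python
from plate import *
s=pickle.load(open("pics/top12.pkl","rb"));z=.1937
f=lambda s,p,o,k,z:ray(s,(o[0]+(p[0]+.5)/k-.5,o[1]+(p[1]+.5)/k-.5),z)
a=f(s,(248,251),(190,130),6,z);b=f(s,(707,250),(190,130),6,z);print("top",a,b,np.linalg.norm(a-b),(a+b)/2,np.degrees(np.arctan2(-(a-b)[0],(a-b)[1])))
s=pickle.load(open("pics/scene12.pkl","rb"))
a=f(s,(487,253),(190,120),5,z);b=f(s,(150,295),(190,120),5,z);print("scene",a,b,np.linalg.norm(a-b),(a+b)/2,np.degrees(np.arctan2(-(a-b)[0],(a-b)[1])))
# thread in scene12
a=f(s,(502,370),(190,120),5,.098);b=f(s,(186,412),(190,120),5,.098);print("scene th",a,b,np.linalg.norm(a-b),(a+b)/2)
s=pickle.load(open("pics/wrist12.pkl","rb"))
r=R.from_euler('xyz',[-179.97,.19,91.58],degrees=True)
g=lambda u,v:np.array([(u+.5)/1.5-.5,(v+.5)/1.5-.5])
plate(s,g(384.5,85),g(384.5,520),np.array([.6522,.0186,.199]),r)
```

```text
top [0.64897797 0.12089422 0.1937    ] [ 0.65493085 -0.08836041  0.1937    ] 0.20933928629129717 [0.65195441 0.01626691 0.1937    ] 1.6295131659683348
scene [0.64918567 0.12527266 0.1937    ] [ 0.65525663 -0.08549298  0.1937    ] 0.21085306129971737 [0.65222115 0.01988984 0.1937    ] 1.6499103984353674
scene th [0.65668174 0.13898774 0.098     ] [ 0.66270064 -0.06859637  0.098     ] 0.20767134796598283 [0.65969119 0.03519569 0.098     ]
pitch deg 0.76 yaw -0.01 dx,dy,dz mm [ 0.61  1.08 -0.  ] res [ 0.  0.  0.  0. -0.]
far [0.6504 0.1232 0.1947] near [ 0.6562 -0.0847  0.1927] mid [0.6533 0.0192 0.1937]
```

Run:
```python
from plan import *
p,r=cur()
t=R.from_euler('xyz',[180,0,91.5],degrees=True);a=seg(p,r,[.6598,.0346,.15],t,5)
```

```text
5 rows [0.0059, 0.0026, 0.0168, 0.0031, 0.0076, -0.0036] mm/row 10.8 deg 0.04 end err mm [0.1 0.  0. ]
```

Emit:
send_rows(deltas=[0.0059,0.0026,0.0168,0.003,0.008,-0.004,-1,0.0059,0.0026,0.0168,0.003,0.008,-0.004,-1,0.0059,0.0026,0.0168,0.003,0.008,-0.004,-1,0.0059,0.0026,0.0168,0.003,0.008,-0.004,-1,0.0059,0.0026,0.0168,0.003,0.008,-0.004,-1,0,0,0,0,0,0,-1,0,0,0,0,0,0,-1])

```text
clock: 20.57
eef_pos: [0.6604, 0.0367, 0.1495]
tool_rot: [-180.0, -0.0, 91.6]
ft_force: [0.5, -0.4, -1.7]
gripper_width: 0.0135
```

```bash
python3 st.py;python3 look.py 13
python3 - <<'E'
import cv2,pickle
s=pickle.load(open("pics/wrist13.pkl","rb"))
im=s["image"][:,:,::-1]
cv2.imwrite("pics/w13a.png",cv2.resize(im[10:110,200:310],(770,600) ,interpolation=cv2.INTER_CUBIC))
E
```

```text
[-18.34, 35.13, 15.96, 104.63, -13.7, 42.14, 6.7] [0.6604, 0.0367, 0.1495] [-1.7998e+02 -4.0000e-02  9.1620e+01] 0.0135 [ 0.5 -0.4 -1.7] 20.5667
tool x,y,z [[-0.028, 1.0, 0.001], [1.0, 0.028, -0.0], [-0.0, 0.001, -1.0]] grasp [0.6604 0.0366 0.1683] fwd tilt -0.02
```

View pics/wrist13.png

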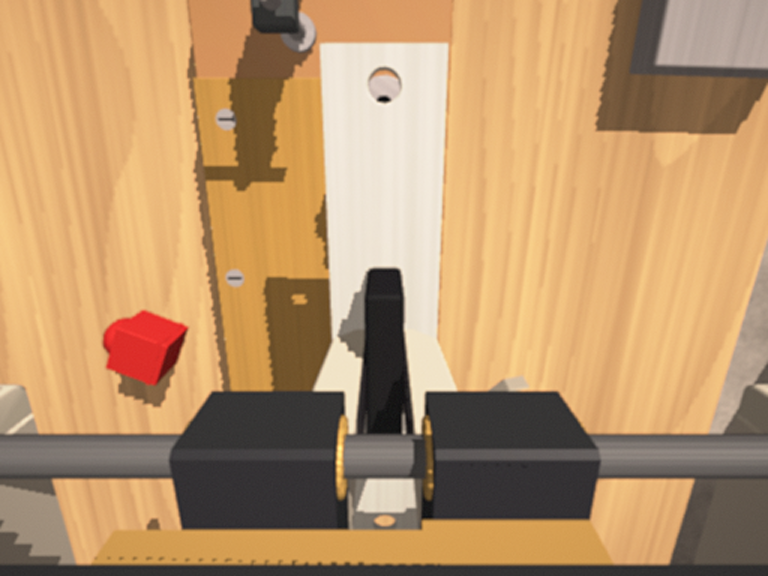

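View pics/scene13.png

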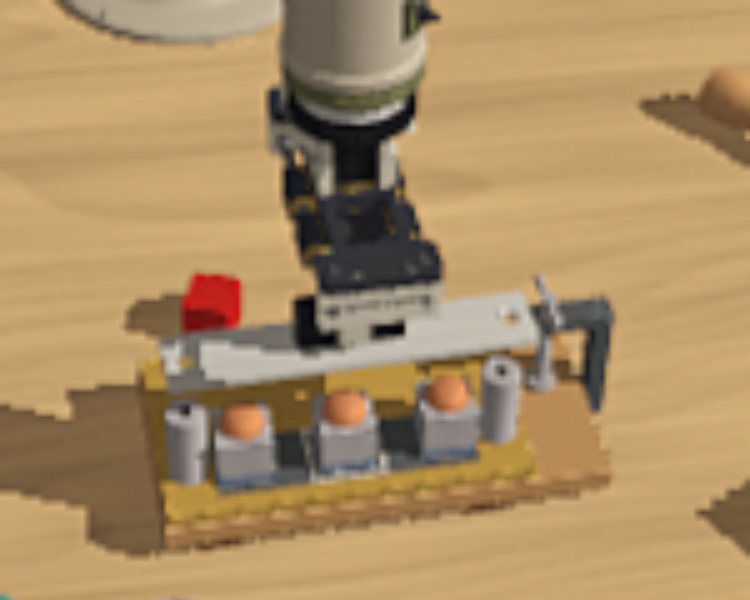

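View pics/top13.png

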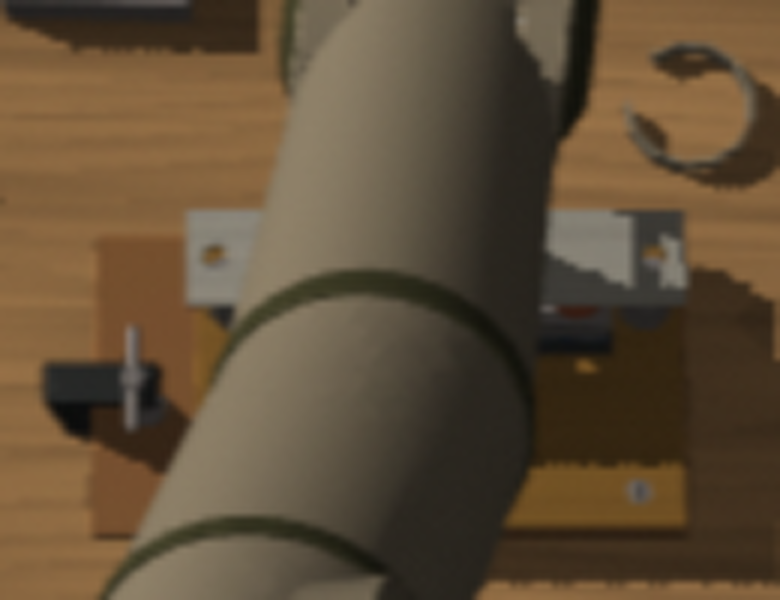

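```bash
cat > crops.py <<'E'
import cv2,pickle,sys,numpy as np
k=sys.argv[1]
def c(n,y,x,h=30,w=36,f=10):
    im=pickle.load(open(f"pics/{n}{k}.pkl","rb"))["image"][:,:,::-1];return cv2.resize(im[y:y+h,x:x+w],(w*f,h*f),interpolation=cv2.INTER_CUBIC)
g=[tuple(map(int,a.split(','))) for a in sys.argv[2:]]
cv2.imwrite(f"pics/cr{k}.png",np.vstack([np.hstack([c("top",g[0][1],g[0][0]),c("top",g[1][1],g[1][0])]),np.hstack([c("scene",g[2][1],g[2][0]),c("scene",g[3][1],g[3][0])])]))
E
python3 crops.py 13 208,157 281,157 208,177 274,168
```

```text
(no output)
```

View pics/cr13.png

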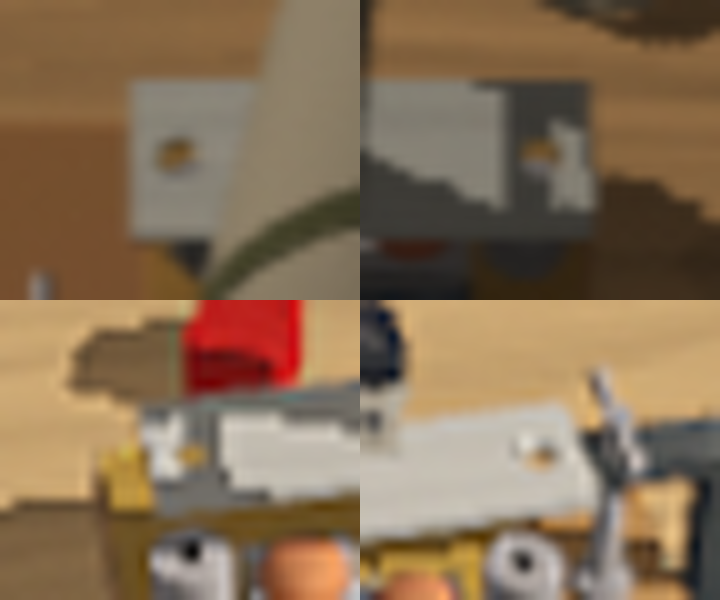

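View pics/w13a.png

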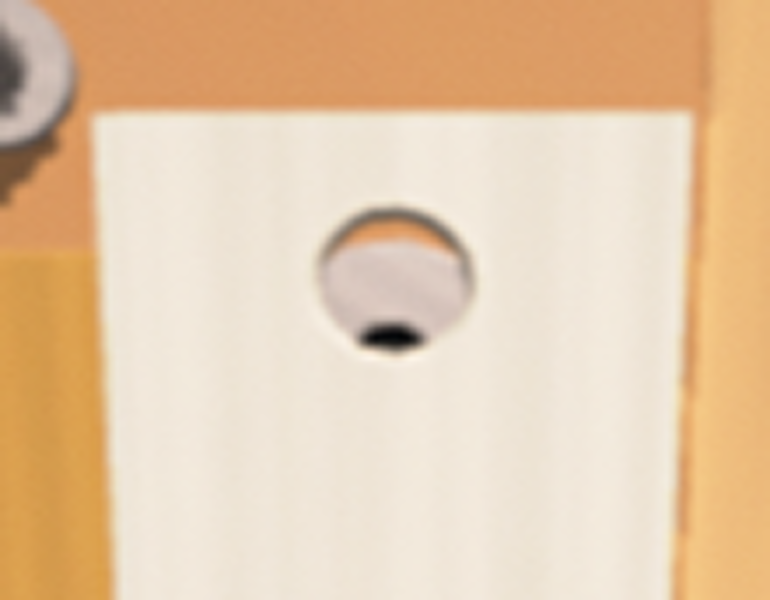

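Run:
```python
from plate import *
z=.1442
f=lambda s,p,o,k,z:ray(s,(o[0]+(p[0]+.5)/k-.5,o[1]+(p[1]+.5)/k-.5),z)
L=lambda n:pickle.load(open(f"pics/{n}.pkl","rb"))
def rep(n,a,b): v=a-b;print(n,a.round(4),b.round(4),np.linalg.norm(v).round(4),"mid",((a+b)/2).round(4),np.degrees(np.arctan2(-v[0],v[1])).round(2))
s=L("top13");rep("top",f(s,(175,155),(208,157),10,z),f(s,(183,153),(281,157),10,z))
s=L("scene13");rep("scene",f(s,(177,148),(274,168),10,z),f(s,(187,153),(208,177),10,z))
s=L("wrist13")
r=R.from_euler('xyz',[-179.98,-.04,91.62],degrees=True)
g=lambda u,v:np.array([(u+.5)/1.5-.5,(v+.5)/1.5-.5])
far=np.array([200+396.5/7-.5,10+281/6-.5])
a,b,_=plate(s,far,g(384.5,520),np.array([.6604,.0367,.1495]),r)
t=ray(s,(200+391.5/7-.5,10+345/6-.5),.098);print("thread1 seen (edge approx)",t, "spot top edge",ray(s,(200+391/7-.5,10+322/6-.5),.098),"col far edge",ray(s,(200+395/7-.5,10+240/6-.5),.098))
```

```text
top [0.6586 0.1408 0.1442] [ 0.6647 -0.0687  0.1442] 0.2096 mid [0.6617 0.0361 0.1442] 1.66
scene [0.6534 0.141  0.1442] [ 0.6644 -0.0685  0.1442] 0.2097 mid [0.6589 0.0363 0.1442] 3.02
pitch deg 0.71 yaw -0.02 dx,dy,dz mm [0.66 0.99 0.  ] res [-0.  0.  0.  0.  0.]
far [0.6584 0.1413 0.1456] near [ 0.6643 -0.0666  0.1428] mid [0.6614 0.0374 0.1442]
thread1 seen (edge approx) [0.65787924 0.14004642 0.098     ] spot top edge [0.65775811 0.14257327 0.098     ] col far edge [0.65791336 0.15144669 0.098     ]
```

Run:
```python
from plan import *
p,r=cur()
t=R.from_euler('xyz',[180,0,91.5],degrees=True);a=seg(p,r,[.6596,.0342,.1235],t,5)
```

```text
5 rows [-0.0006, -0.0005, 0.0092, 0.0048, -0.0018, 0.0028] mm/row 5.5 deg 0.03 end err mm [ 0.   0.  -0.1]
```

Emit:
send_rows(deltas=[-0.0007,-0.0004,0.0088,0,0,0.004,-1,-0.0007,-0.0004,0.0088,0,0,0.004,-1,-0.0007,-0.0004,0.0088,0,0,0.004,-1,-0.0007,-0.0004,0.0088,0,0,0.004,-1,-0.0007,-0.0004,0.0088,0,0,0.004,-1,0,0,0,0,0,0,-1,0,0,0,0,0,0,-1])

```text
clock: 21.3
eef_pos: [0.6594, 0.0342, 0.1237]
tool_rot: [180.0, -0.1, 91.5]
ft_force: [0.1, 0.2, -2.0]
gripper_width: 0.0138
```

```bash
python3 st.py;python3 look.py 14
python3 - <<'E'
import cv2,pickle
s=pickle.load(open("pics/wrist14.pkl","rb"))
im=s["image"][:,:,::-1]
cv2.imwrite("pics/w14a.png",cv2.resize(im[20:95,205:310],(735,600) ,interpolation=cv2.INTER_CUBIC))
E
python3 crops.py 14 208,160 281,160 208,182 274,172; python3 st.py
```

```text
[-17.6, 36.82, 15.17, 105.81, -14.44, 39.2, 7.41] [0.6594, 0.0342, 0.1237] [ 1.7997e+02 -5.0000e-02  9.1480e+01] 0.0138 [ 0.1  0.2 -2. ] 21.3
tool x,y,z [[-0.026, 1.0, 0.001], [1.0, 0.026, 0.001], [0.001, 0.001, -1.0]] grasp [0.6594 0.0342 0.1425] fwd tilt 0.03
[-17.61, 36.77, 15.18, 105.78, -14.44, 39.21, 7.41] [0.6598, 0.0342, 0.1244] [ 1.799e+02 -6.000e-02  9.148e+01] 0.0139 [-0.4  0.4 -3.1] 21.45
tool x,y,z [[-0.026, 1.0, 0.001], [1.0, 0.026, 0.002], [0.002, 0.001, -1.0]] grasp [0.6598 0.0342 0.1432] fwd tilt 0.1
```

View pics/w14a.png

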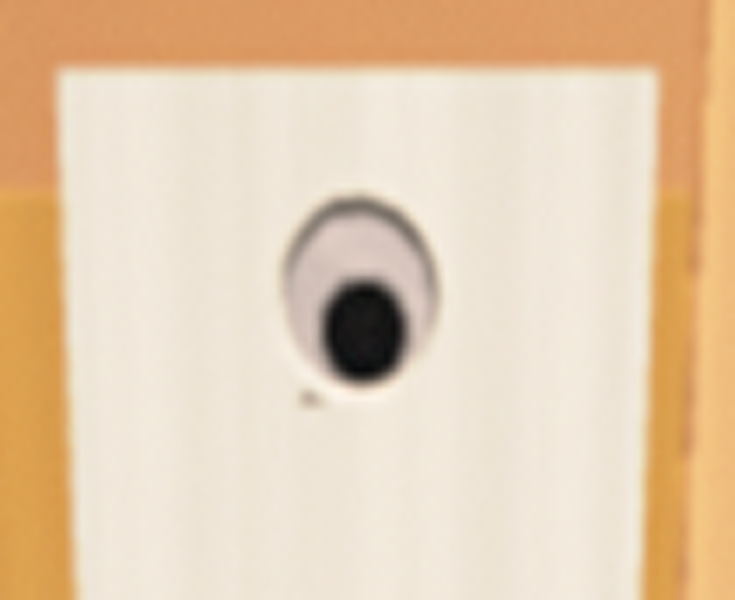

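View pics/scene14.png

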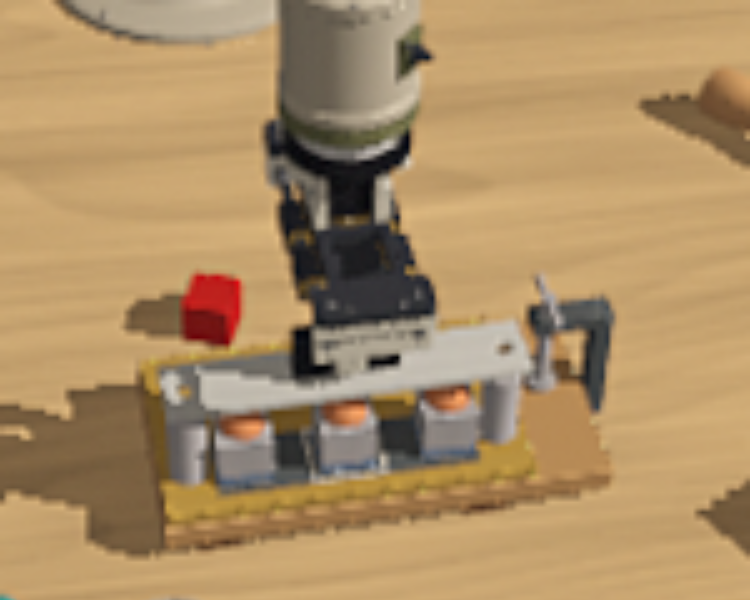

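View pics/cr14.png

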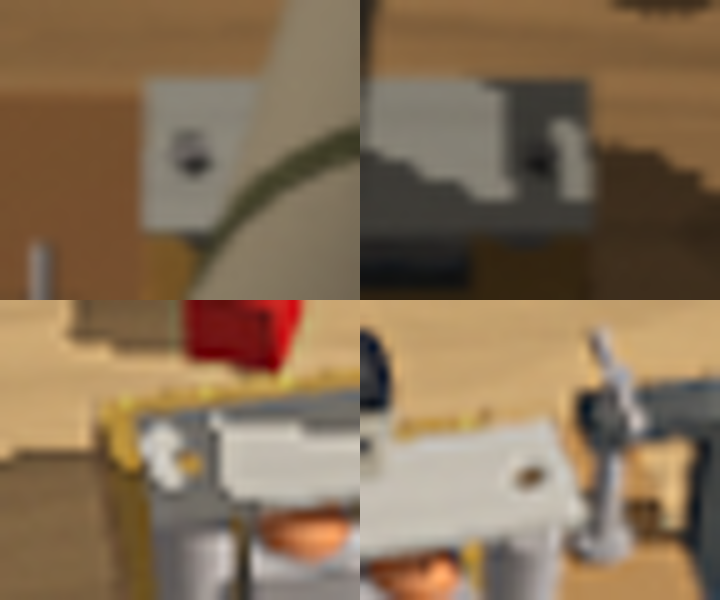

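Run:
```python
from plate import *
L=lambda n:pickle.load(open(f"pics/{n}.pkl","rb"))
f=lambda s,p,o,k,z:ray(s,(o[0]+(p[0]+.5)/k-.5,o[1]+(p[1]+.5)/k-.5),z)
s=L("wrist14");w=lambda u,v,z:ray(s,(205+(u+.5)/7-.5,20+(v+.5)/8-.5),z)
t=w(365,331,.098);print("thread1",t,"spot dia",np.linalg.norm(w(408,331,.098)-w(322,331,.098)),np.linalg.norm(w(365,275,.098)-w(365,385,.098)))
h=w(361,293,.1188);print("hole1",h,"dia",np.linalg.norm(w(440,293,.1188)-w(283,293,.1188)),np.linalg.norm(w(361,195,.1188)-w(361,392,.1188)),"width",np.linalg.norm(w(661,293,.1188)-w(60,293,.1188)))
print("plate end",w(358,68,.1188))
z=.1185
def rep(n,a,b): v=a-b;print(n,a.round(4),b.round(4),np.linalg.norm(v).round(4),"mid",((a+b)/2).round(4),np.degrees(np.arctan2(-v[0],v[1])).round(2))
s=L("top14");rep("top",f(s,(191,154),(208,160),10,z),f(s,(181,152),(281,160),10,z))
print("top plate corners far-left/left edges",f(s,(143,78),(208,160),10,z),f(s,(143,231),(208,160),10,z),f(s,(591-360,78),(281,160),10,z),f(s,(593-360,234),(281,160),10,z))
s=L("scene14");rep("scene",f(s,(530-360,474-300),(274,172),10,z),f(s,(186,160),(208,182),10,z))
```

```text
thread1 [0.65804372 0.13880676 0.098     ] spot dia 0.007696188459804904 0.007938157300033732
hole1 [0.6576765  0.13901725 0.1188    ] dia 0.012480955692575036 0.012576547737121482 width 0.04777741552951969
plate end [0.65707919 0.15298578 0.1188    ]
top [0.6563 0.1379 0.1185] [ 0.6623 -0.0701  0.1185] 0.2081 mid [0.6593 0.0339 0.1185] 1.66
top plate corners far-left/left edges [0.67852572 0.15271048 0.1185    ] [0.63316109 0.15080878 0.1185    ] [ 0.68474264 -0.08439075  0.1185    ] [ 0.63845501 -0.08534225  0.1185    ]
scene [0.6565 0.1396 0.1185] [ 0.6632 -0.0698  0.1185] 0.2095 mid [0.6599 0.0349 0.1185] 1.83
```

Run:
```python
import cv2,pickle,numpy as np
im=pickle.load(open("pics/wrist14.pkl","rb"))["image"][:,:,::-1]
a=cv2.resize(im[165:245,215:300],(510,480),interpolation=cv2.INTER_CUBIC)
b=cv2.resize(im[315:363,225:290],(520,384),interpolation=cv2.INTER_CUBIC)
cv2.imwrite("pics/w14b.png",a);cv2.imwrite("pics/w14c.png",b)
```

```text
(no output)
```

View pics/w14b.png

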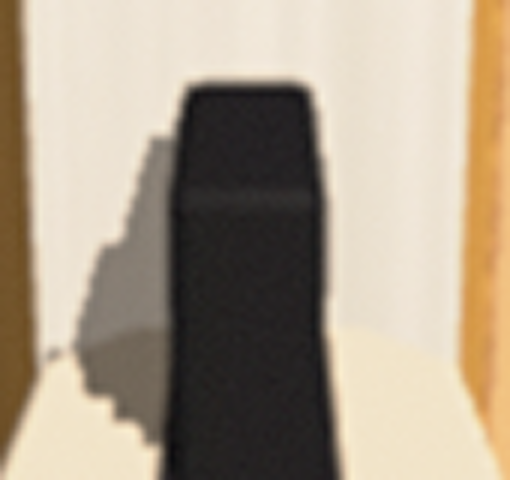

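View pics/w14c.png

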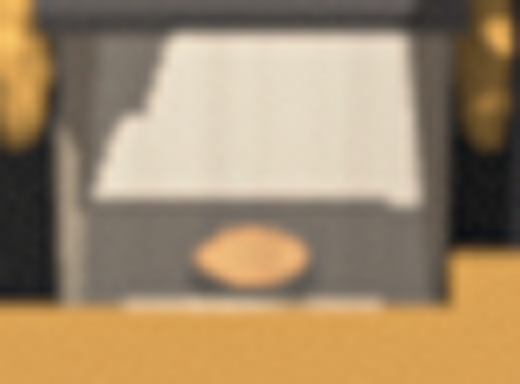

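Run:
```python
from plate import *
import cv2
s=pickle.load(open("pics/wrist14.pkl","rb"));K=s["camera_matrix"];T=s["T"]
a=lambda u,v:(205+(u+.5)/7-.5,20+(v+.5)/8-.5)
b=lambda u,v:(215+(u+.5)/6-.5,165+(v+.5)/6-.5)
c=lambda u,v:(225+(u+.5)/8-.5,315+(v+.5)/8-.5)
# plate frame: x right in image(+tool y), y to far, z up (mm)
O=np.array([[-23,118,5],[23,118,5],[0,104,5],[0,-104,5],[-7,35,5],[7,35,5]],float)/1e3
I=np.array([a(59,69),a(660,69),a(361,293),c(252,255),b(186,85),b(308,85)])
ok,rv,tv=cv2.solvePnP(O,I,K,None)
Rc=cv2.Rodrigues(rv)[0];M=T[:3,:3]@Rc;o=T[:3,3]+T[:3,:3]@tv.ravel()
print("origin",o.round(4));print("axes\n",M.round(4));pr=cv2.projectPoints(O,rv,tv,K,None)[0][:,0];print((pr-I).round(2))
print("tilt along y deg",np.degrees(np.arcsin(M[2,1])),"along x",np.degrees(np.arcsin(M[2,0])))
print("holes",(o+M@[0,.104,0]).round(4),(o+M@[0,-.104,0]).round(4))
```

```text
origin [0.6603 0.0342 0.1148]
axes
 [[ 9.997e-01 -2.580e-02  4.000e-04]
 [ 2.580e-02  9.991e-01 -3.280e-02]
 [ 4.000e-04  3.280e-02  9.995e-01]]
[[-0.76 -0.05]
 [ 0.76 -0.03]
 [-0.21  1.01]
 [-0.14  0.17]
 [-0.89 -0.6 ]
 [ 1.24 -0.59]]
tilt along y deg 1.8789333006711293 along x 0.02441076393531299
holes [0.6576 0.1381 0.1182] [ 0.663  -0.0697  0.1114]
```

Run:
```python
from plate import *
s=pickle.load(open("pics/wrist14.pkl","rb"))
w=lambda u,v,z:ray(s,(205+(u+.5)/7-.5,20+(v+.5)/8-.5),z)
for z in(.114,.1188,.123): print(z,np.linalg.norm(w(59,69,z)-w(660,69,z)),np.linalg.norm(w(63,293,z)-w(652,293,z)),w(361,293,z)[1],w(360,69,z)[1])
b=lambda u,v:(215+(u+.5)/6-.5,165+(v+.5)/6-.5)
for z in(.114,.1188,.123):print(z,np.linalg.norm(ray(s,b(22,0),z)-ray(s,b(472,0),z)),np.linalg.norm(ray(s,b(186,85),z)-ray(s,b(308,85),z)))
```

```text
0.114 0.047809387990189495 0.04812589315997785 0.13959634895532333 0.15389542848594137
0.1188 0.046515515114697654 0.04682345465603195 0.1390172479812432 0.1529293493068074
0.123 0.045383376348642465 0.04568382096507932 0.1385105346289231 0.15208403002506518
0.114 0.04793034999732778 0.013196842947251727
0.1188 0.04663320350829315 0.012839694741650767
0.123 0.04549820033038779 0.01252719006174998
```

```bash
python3 st.py; python3 -c "
from workcell import sensors,manip
print(sensors.state()['qvel'].round(2)); print(manip.finish_job())"; python3 st.py
```

```text
[-17.61, 36.77, 15.18, 105.78, -14.44, 39.21, 7.41] [0.6598, 0.0342, 0.1244] [ 1.799e+02 -6.000e-02  9.148e+01] 0.0139 [-0.4  0.4 -3.1] 21.45
tool x,y,z [[-0.026, 1.0, 0.001], [1.0, 0.026, 0.002], [0.002, 0.001, -1.0]] grasp [0.6598 0.0342 0.1432] fwd tilt 0.1
[-0.04 -0.11 -0.14 -0.02  0.02 -0.07 -0.01]
the job is handed in; nothing more can be done
None
the job is handed in; nothing more can be done
```

I handed the job in at 21.5 s: the tipped post stands in its square, and the arm is still holding the plate over the columns.

**Post:** I gripped the tipped post with the tool tilted forward, turned it about 85° in the air and set it down upright. The top, scene and wrist pictures show it dome up inside the white square. The two standing posts look unmoved and upright. I did not touch the red look-alike.

**Plate:** The last picture from the wrist camera puts the +y hole within about 0.5 mm of its threaded hole. The top and scene cameras put the middle of the plate within about 1 mm of the column midpoint. Plate yaw agrees with the jig to about 0.3°. The underside is about 15 to 17 mm above the columns. The wrist force was only about the plate's own weight, so it touches nothing, and the arm was at rest.

**Checks that disagreed:**
- **Tilt along the plate:** the wrist-camera fits gave 0.7° from the two holes alone and 1.9° from a rougher pose fit. The plate's apparent width near the +y end and nearer the middle looked level. The tool itself reads 0.1°, so I took the tilt to be camera calibration error.
- **The -y hole:** I could only check it coarsely in the top picture, where the dark threaded hole shows inside it.

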